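Scoop the potatoes into the saucepan and put it on the heat

ROBOT

A 6-joint arm with a two-finger parallel gripper is mounted at the origin on the work surface. World frame = base frame: x ahead of the robot, y to its left, z up, the work surface at z = 0. Lengths are in m, angles in rad, forces in N, time in s.
With the tool pointing down it reaches from about 0.3 to 0.775 m from the base axis. Payload 14.6 kg.
Tool frame: the origin (TCP) lies midway between the tips of the shut fingers; the grasp point (between the pads) lies 19 mm behind it (tcp_to_grasp is the distance from the TCP to the grasp point, in m); z points along the fingers, y is the line along which they close (so a half turn about z gives the same grasp; the last joint's range is limited). The gripper opens to 94 mm and grips with 3 to 60 N. Pads are 16 mm wide; open, the fingers measure 119 mm over their backs; the gripper's body (75 mm by 177 mm) begins 78 mm behind the grasp point.
Start: joints at [1.221, 0.3, 1.521, -0, 1.321, -0.067], TCP at [0.153, 0.528, 0.205] pointing down, gripper open.
Joint ranges: [-3.03, 3.03], [-0.79, 2.21], [0.23, 2.52], [-1.04, 4.18], [0, 3.07], [-2.55, 2.55]. Speed limits (rad/s): [2.22, 2.22, 2.57, 3.14, 3.14, 3.14].

INTERFACE

Orientations are given as [roll, pitch, yaw] about the fixed x, y, z axes, in that order (R = Rz(yaw) Ry(pitch) Rx(roll)).
In Python, from station import * gives the robot as it stands.
- The arm moves only by the tool send_rows, never from a script. Its argument "motion" is a list of rows, each a list of 3 entries, a list of its own where there are three numbers: the shift along the tool's x, y, z in units of 0.03 m (1.0 is 0.03 m), then the turn, a rotation vector about the tool's x, y, z in units of 0.12 rad (1.0 is 0.12 rad), then the opening, from -1 (shut) to 1 (fully open). In form: [[[x, y, z], [rx, ry, rz], grip], ...]. A call has 1 to 12 rows; each row shifts and turns the commanded pose from where the row before left it, along the tool's axes as they then stand; what a row does not reach is not made up. A row lasts 1/10 s, in which the tool goes at most 50 mm and 8.59 degrees, less where a joint would pass 70% of its speed; a pose out of reach is approached as far as the arm can. A call with a number of a shift or a turn outside -1 to 1 is refused whole. A call with a gripper value outside its range is refused whole. The fingers move at their own pace and stop on an object; "squeeze" is the grip in N (left out, the last holds). Time passes only in rows, so rows that do not move let the fingers close. It gives the time, the measured TCP pose, the force, the opening and the grip force at its end, in the units of the state.
- get_obs(): the state, without advancing time (a new reading comes with each control period).
- camera(name): name is "scene" or "top" or "wrist"; returns a dict with "pixels" (400x640x3 uint8, red, green, blue), "depth" (400x640 float32, m along the optical axis (not along the pixel's ray), 0 where there is no reading), "fx", "fy", "cx", "cy" (pixels), "rvec" (rotation vector, rad) and "tvec" (3), from world to camera coordinates, as OpenCV has them. Camera axes: x right, y down, z forward; pixel columns grow to the right and rows downward; lengths in m; the calibration is good to about 2 mm. A picture is of the moment at which its call begins.
- hand_in(): hands the job in; it is judged then, once.
The state is a dict: "time_s": time; "qpos": joint angles; "joint_vel": joint speeds; "tau": joint torques, N m; "ee_pos": TCP position; "eef_rot": TCP orientation; "force": force on the tool from outside, world axes, zero at the start; "moment": the same for the moment, N m; "grip_width": finger opening in m; "grip_force": force on a finger pad.
Only numpy, scipy, OpenCV 4.12 (cv2) and the standard library are available. Lean on these libraries where they do the work, as an engineer would, in place of code of your own. Each camera call takes 0.05 s, during which the arm holds its last target. There are 200 camera calls.

TASK

With the scoop, not with the fingers, take all the potatoes out of the oven dish and tip them into the saucepan where it stands (any that spill outside the dish may be picked up by hand). Then slide the saucepan over the glass without lifting or tilting it so that its base is centred in the large ring of the hob, and only after that turn the knob in front of the large ring clockwise to full on, leaving the other knob off. At the end the scoop lies flat on its board again as it did at the start, and the mug, jar, mill, bowl, can, box and bottle are where they were.

Things in the scene. Friction and masses are not known exactly. Their poses are not given: they have to be found in the camera images.
- hob: Black glass hob, fixed: a flat slab 340 mm (its x) by 430 mm (its y), 8 mm thick. Origin: centre of its underside, on the worktop; its x points away from the robot, y to the left. Its smooth top is at z = 8 mm.
- zone_large: The large cooking zone: a thin light ring 184 mm across with a small cross at its centre, drawn flat on the hob (nothing stands up). Origin: its centre, on the glass. It may be the left or the right one of the two zones, which lie side by side along the hob's y, 200 mm apart.
- zone_small: The small zone: the same kind of ring, 130 mm across, where the saucepan stands at the start (it hides most of the ring). Origin: its centre, on the glass.
- pan: Loose steel saucepan, 0.5 to 1 kg, 150 mm outside, 142 inside, 85 high, floor 5. Origin: centre of underside; z up; x along its handle: a black bar 18 mm wide, 16 tall, 74 to 190 mm from the pan's axis, middle line 70 mm above the underside, best pinched from above at x = 122 mm. At the start it points 35 to 65 degrees left of straight ahead. It slides on the glass with a few N.
- knob_left (a joint): Left hob knob: 0 = off, grows as it is turned clockwise seen from above, to a stop at 1.57 rad = full on. Friction about 0.04 Nm, no spring. It switches the left zone.
- knob_right (a joint): Right hob knob, the same, for the right zone.
- knob_left_grip (a point): On the left knob's axis, 45 mm above the worktop: the height to grip. It stands about 155 mm in front (robot's side) of the left zone's centre. The grip is a bar 42 mm long, 14 wide, from 20 to 52 mm above the worktop, on a 68 mm base; at joint value 0 the bar lies along the hob's x, and it turns with the joint.
- knob_right_grip (a point): The same for the right knob, in front of the right zone.
- dish: Fixed terracotta dish, lengthwise right to left. Origin: centre of underside of its floor; x along its length (+x end is the left one, away from the hob), y across. Inside: flat floor 200 mm (x) by 120 (y), 6 mm above the worktop. Long sides upright, 55 mm high above the floor; +x end as high, leaning out at 68 degrees; -x end a low 30 degree ramp 18 mm high; walls 5 mm.
- scoop: Loose steel scoop, 160 g. Origin: centre of its flat blade's underside; x to the open front lip, z up. Blade 76 mm long (x -38 to 38), 80 wide (76 inside), 2 thick; sides 30 mm high, back wall 36, front open. Handle: wooden bar 18 mm wide, 22 tall, from x = -50 to -150 mm, parallel to the blade, middle line 75 mm above the blade's underside; best gripped from above at x = -95 mm.
- rest: Plywood board, fixed, 240 mm (its x) by 100 mm, 6 mm thick, on which the scoop lies at the start, pointing along the board's +x (to the left), its blade's centre about 50 mm to the +x side of the board's centre. Origin: centre of its underside.
- potato0: Small new potato, smooth and slippery (friction about 0.25 on everything), 30 g, rounded, 32 mm thick and 36 mm long. Origin: its middle. It rolls. At the start it lies in the dish. Four to six potatoes are there; absent ones read None.
- potato1: Small new potato, smooth and slippery (friction about 0.25 on everything), 30 g, rounded, 32 mm thick and 36 mm long. Origin: its middle. It rolls. At the start it lies in the dish. Four to six potatoes are there; absent ones read None.
- potato2: Small new potato, smooth and slippery (friction about 0.25 on everything), 30 g, rounded, 32 mm thick and 36 mm long. Origin: its middle. It rolls. At the start it lies in the dish. Four to six potatoes are there; absent ones read None.
- potato3: Small new potato, smooth and slippery (friction about 0.25 on everything), 30 g, rounded, 32 mm thick and 36 mm long. Origin: its middle. It rolls. At the start it lies in the dish. Four to six potatoes are there; absent ones read None.
- potato4: Small new potato, smooth and slippery (friction about 0.25 on everything), 30 g, rounded, 32 mm thick and 36 mm long. Origin: its middle. It rolls. At the start it lies in the dish. Four to six potatoes are there; absent ones read None.
- potato5: Small new potato, smooth and slippery (friction about 0.25 on everything), 30 g, rounded, 32 mm thick and 36 mm long. Origin: its middle. It rolls. At the start it lies in the dish. Four to six potatoes are there; absent ones read None.
- mug: Bystander: blue mug, 90 mm high. Origin: centre of its underside. Leave it where it is.
- jar: Bystander: glass jar, 100 mm high. Origin: centre of its underside. Leave it where it is.
- mill: Bystander: wooden pepper mill, 125 mm high. Origin: centre of its underside. Leave it where it is.
- bowl: Bystander: white bowl, 120 mm across. Origin: centre of its underside. Leave it where it is.
- can: Bystander: food can, 100 mm high. Origin: centre of its underside. Leave it where it is.
- butter_box: Bystander: cardboard box, 80 by 120 by 50 mm. Origin: centre of its underside. Leave it where it is.
- oil: Bystander: green oil bottle, 200 mm high. Origin: centre of its underside. Leave it where it is.

How it is judged:
By the outcome, as a careful person would: the job done as asked, in the order asked, and still so for the second after the job is handed in, with the robot touching nothing.
Of potato0, potato1, potato2, potato3, potato4, potato5 only 4 to 6 are there at a start; the rules pass over those that are not, and their reading is None.
At some moment in a run one of pan, scoop may be knocked a few centimetres aside while the robot is not near it.
It also fails if it takes over 210 s, if anything falls off the work surface, if the arm or the gripper's body presses on something with over 40 N, if the wrist force passes 120 N, or if a joint passes its speed limit or range.

## Working session

There is one attempt and no reset: what is moved stays moved. The work goes in short steps, Python scripts to look and compute and a tool call to move; the robot and the scene stay as the last step left them, time stands still between calls to the robot, and variables do not carry over. Pictures are saved under pics/ and viewed, at most 20 in all, crops included, and the job is handed in when it is done.

Besides the shell and the picture viewer there is one more tool, called after "Request:" as name(argument=value, ...), one argument or row to a line, values as JSON. send_rows: Moves the arm, as the interface text tells. Its arguments: {"type":"object","properties":{"motion":{"type":"array"},"squeeze":{"type":"number"}},"required":["motion"]}

```bash
mkdir -p pics; ls
cat > h.py <<'E'
from station import *
import numpy as np, cv2
from scipy.spatial.transform import Rotation as R
def cam(n):
    c=camera(n); c['R']=cv2.Rodrigues(np.array(c['rvec'],float))[0]; c['t']=np.array(c['tvec'],float).ravel(); return c
def save(c,f,crop=None,s=1):
    im=c['pixels'][...,::-1]
    if crop: x0,y0,x1,y1=crop; im=im[y0:y1,x0:x1]
    cv2.imwrite('pics/'+f,cv2.resize(im,None,fx=s,fy=s,interpolation=cv2.INTER_CUBIC))
def cloud(c):
    v,u=np.mgrid[0:400,0:640]; d=c['depth']
    P=np.stack([(u-c['cx'])/c['fx']*d,(v-c['cy'])/c['fy']*d,d],-1)
    W=(P-c['t'])@c['R']; W[d==0]=np.nan; return W
def onz(c,u,v,z):
    r=c['R'].T@np.array([(u-c['cx'])/c['fx'],(v-c['cy'])/c['fy'],1]); o=-c['R'].T@c['t']
    return o+r*(z-o[2])/r[2]
def proj(c,p):
    q=c['R']@np.array(p,float)+c['t']; return c['fx']*q[0]/q[2]+c['cx'],c['fy']*q[1]/q[2]+c['cy']
E
python3 - <<'E'
from h import *
print(get_obs())
for n in ['top','scene']:
    c=cam(n); save(c,n+'0.png',s=1.25); np.savez(n+'0.npz',W=cloud(c),im=c['pixels']); print(n,c['fx'],-c['R'].T@c['t'],c['R'][2])
E
```

```text
pics
{'time_s': 0.0, 'qpos': array([ 1.22141569e+00,  3.00490463e-01,  1.52158369e+00, -3.67816956e-05,
        1.32071080e+00, -6.66115413e-02]), 'joint_vel': array([-0.00033504, -0.00021138,  0.00100798, -0.00171145, -0.00018461,
       -0.00066726]), 'tau': array([-1.01110843e-03, -5.31799793e+01, -3.52731085e+01,  7.06894859e-02,
        2.43659673e-02, -1.68386773e-04]), 'ee_pos': array([0.15338491, 0.52789978, 0.20487461]), 'eef_rot': array([-3.14040063e+00, -4.38145615e-05,  2.85883265e+00]), 'force': array([0.68964206, 0.1621632 , 0.38367202]), 'moment': array([ 0.01375891, -0.00022928,  0.03321727]), 'grip_force': 0.0, 'grip_width': 0.09360299320528931}
top 439.78094002266926 [ 0.30615111 -0.01665813  1.3156118 ] [ 0.19676744 -0.00662389 -0.98042781]
scene 388.9663094315209 [1.23420828 0.31798162 1.21255845] [-0.48810181 -0.24147945 -0.83871586]
```

View pics/top0.png

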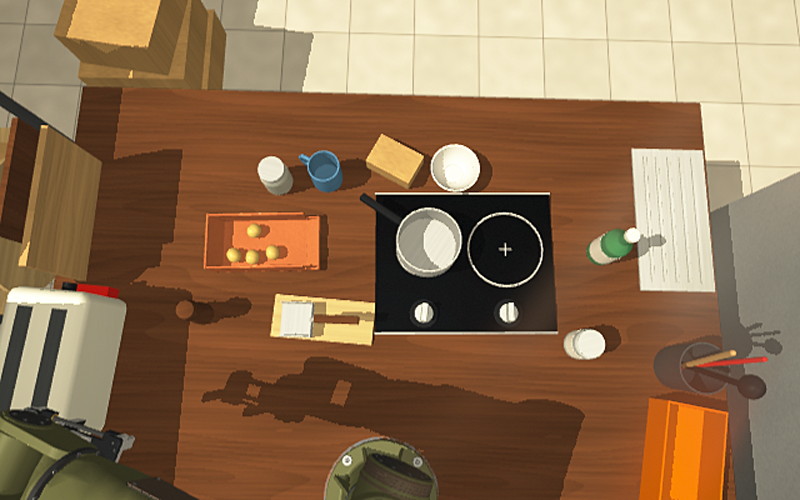

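View pics/scene0.png

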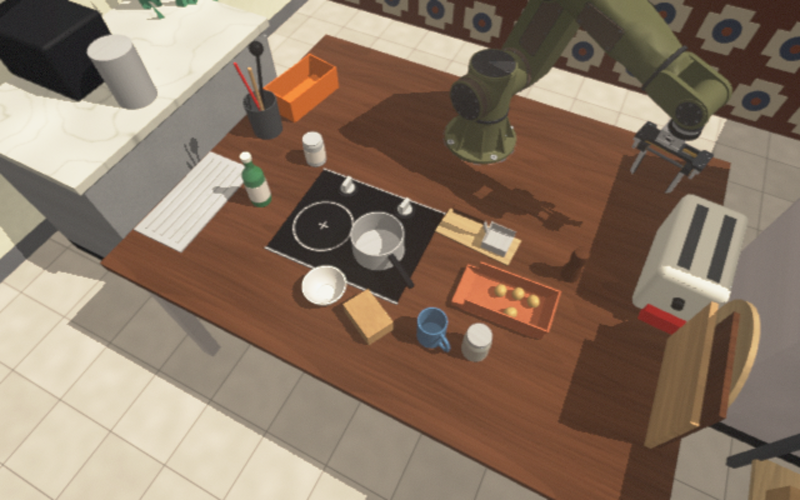

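Four potatoes lie in the dish (view px about 255,230; 233,255; 253,256; 273,252). The large zone is the right one, with its cross at 505,249, and the pan is at 429,241. The scoop blade is at 297,319 with its handle pointing right, and the knobs are at 424,313 and 509,312.

Run:
```python
from h import *
np.set_printoptions(precision=4,suppress=True)
W=np.load('top0.npz')['W']; W2=np.load('scene0.npz')['W']
c=cam('top'); s=cam('scene')
def show(n,u,v,z):print(n,onz(c,u/1.25,v/1.25,z))
for n,u,v,z in [('hob',375,193,.008),('hob',550,193,.008),('hob',556,331,.008),('hob',375,332,.008),('cross',505,249,.008),('kl',424,306,.052),('kr',509,306,.052)]: show(n,u,v,z)
print('cross scene',onz(s,323.5/1.25,225.5/1.25,.008))
def reg(W,x0,x1,y0,y1,z0,z1):
    m=(W[...,0]>x0)&(W[...,0]<x1)&(W[...,1]>y0)&(W[...,1]<y1)&(W[...,2]>z0)&(W[...,2]<z1); return W[m]
# dish
for nm,w in (('top',W),('scene',W2)):
    print(nm)
    P=reg(w,.35,.6,.08,.45,.05,.075); print('dish rim',len(P),P.min(0),P.max(0),cv2.minAreaRect(P[:,:2].astype(np.float32)))
    P=reg(w,.35,.7,-.2,.05,.079,.095); print('pan rim',len(P),P.min(0),P.max(0),cv2.minEnclosingCircle(P[:,:2].astype(np.float32)))
    P=reg(w,.2,.4,0,.3,.06,.1);print('scoop handle',len(P),P.min(0),P.max(0),cv2.minAreaRect(P[:,:2].astype(np.float32)),np.median(P[:,2]))
    P=reg(w,.2,.4,-.3,0.05,.046,.06);print('knobs',len(P));
    for a in (P[P[:,1]>-.12],P[P[:,1]<-.12]): print(a.mean(0),cv2.minAreaRect(a[:,:2].astype(np.float32)))
    P=reg(w,.2,.4,-0.05,.35,.004,.015);print('board',cv2.minAreaRect(P[:,:2].astype(np.float32)),P[:,2].mean())
W_=W
for n,u,v in [('p',255,230),('p',233,255),('p',253,256),('p',273,252),('blade',297,319),('dishfloor',300,235),('handle',340,319),('handle',325,319),('handle',355,320)]:
    print(n,W[int(v/1.25),int(u/1.25)])
w=cam('wrist'); save(w,'wrist0.png',s=1.25)
print(-w['R'].T@w['t'],w['R'][2],w['fx'])
```

```text
hob [0.7041 0.0348 0.008 ]
hob [ 0.7159 -0.3995  0.008 ]
hob [ 0.3767 -0.4032  0.008 ]
hob [0.3641 0.0239 0.008 ]
cross [ 0.5712 -0.2854  0.008 ]
kl [ 0.4239 -0.088   0.052 ]
kr [ 0.4287 -0.2836  0.052 ]
cross scene [ 0.5741 -0.2803  0.008 ]
top
dish rim 378 [0.3792 0.1205 0.0503] [0.5998 0.4321 0.0736] ((0.48984235525131226, 0.27651655673980713), (0.22064439952373505, 0.31156253814697266), 0.12322571873664856)
pan rim 501 [ 0.4989 -0.1686  0.079 ] [0.6753 0.049  0.0949] ((0.6024348735809326, -0.05241730436682701), 0.1250026822090149)
scoop handle 253 [0.3793 0.0592 0.0626] [0.3978 0.1672 0.0972] ((0.38843467831611633, 0.11323867738246918), (0.10802805423736572, 0.01800459250807762), 89.0538330078125) 0.09165029290289071
knobs 18
[ 0.3956 -0.0879  0.051 ] ((0.39505019783973694, -0.08796829730272293), (0.006030448246747255, 0.011746316216886044), 4.439516544342041)
[ 0.3987 -0.2879  0.0518] ((0.3982901871204376, -0.2881128787994385), (0.0028878089506179094, 0.011874258518218994), 0.5534148812294006)
board ((0.2999444007873535, 0.14990459382534027), (0.39912378787994385, 0.199897289276
[... 549 characters left out ...]
97  -0.085   0.0503] ((0.3969368040561676, -0.08552630245685577), (0.009254658594727516, 0.005076312460005283), 81.78289794921875)
[nan nan nan] ((0.0, 0.0), (0.0, 0.0), 0.0)
board ((0.3002423346042633, 0.14754246175289154), (0.1990540325641632, 0.3948208689689636), 0.024463577196002007) 0.006966277567257346
p [0.5964 0.3166 0.035 ]
p [0.5341 0.3642 0.0378]
p [0.535  0.3169 0.0393]
p [0.5455 0.2709 0.0376]
blade [0.3905 0.2106 0.008 ]
dishfloor [0.5941 0.2146 0.0026]
handle [0.3873 0.0993 0.0948]
handle [0.3867 0.1327 0.0917]
handle [0.3856 0.0665 0.0902]
[0.085  0.5478 0.3854] [ 0.2397 -0.0687 -0.9684] 338.2743902447597<stdin>:17: RuntimeWarning: Mean of empty slice.
  ret = um.true_divide(
```

View pics/wrist0.png

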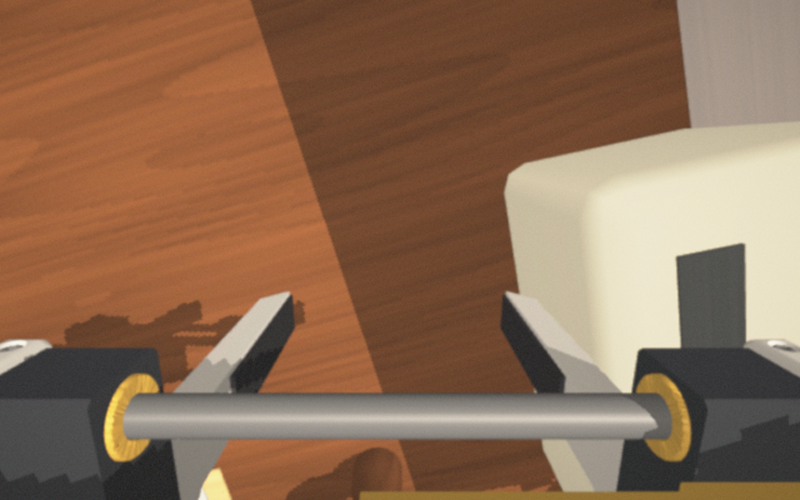

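Run:
```python
from h import *
np.set_printoptions(precision=4,suppress=True)
c=cam('top'); s=cam('scene')
for n,u,v,z in [('d',205,214,.061),('d',320,214,.024),('d',323,268,.024),('d',204,269,.061),('hand tip',362,198,.086),('hand base',398,222,.086)]: print(n,onz(c,u/1.25,v/1.25,z))
# orthographic mosaics: dish+scoop+pan from both
for k,cc in (('t',c),('s',s)):
    W=cloud(cc); 
    def reg(x0,x1,y0,y1,z0,z1):
        m=(W[...,0]>x0)&(W[...,0]<x1)&(W[...,1]>y0)&(W[...,1]<y1)&(W[...,2]>z0)&(W[...,2]<z1); return W[m]
    P=reg(.45,.66,.15,.40,.054,.068)
    for lo,hi in ((.15,.22),(.22,.3),(.3,.4)):
        q=P[(P[:,1]>lo)&(P[:,1]<hi)]; print(k,lo,np.sort(q[:,0])[::max(1,len(q)//8)])
    q=reg(.52,.58,.36,.5,.05,.07); print('end',q[:,1].min(),q[:,1].max(),len(q))
    P=reg(.49,.66,-.16,.015,.085,.1); print('rim',len(P),np.median(P[:,2]),cv2.fitEllipse(P[:,:2].astype(np.float32)),cv2.minEnclosingCircle(P[:,:2].astype(np.float32)))
    P=reg(.6,.75,-.03,.1,.074,.095); print('handle',len(P),cv2.minAreaRect(P[:,:2].astype(np.float32)),P[:,2].mean())
```

```text
d [0.626  0.4297 0.061 ]
d [0.6428 0.1656 0.024 ]
d [0.5107 0.1516 0.024 ]
d [0.4956 0.4199 0.061 ]
hand tip [0.6675 0.0615 0.086 ]
hand base [ 0.6124 -0.0234  0.086 ]
t 0.15 [0.5076 0.5084 0.5101 0.5104 0.5125 0.514  0.6332 0.6351 0.6353 0.6364]
t 0.22 [0.5051 0.5064 0.5078 0.5089 0.6291 0.6309 0.6322 0.6341 0.6363]
t 0.3 [0.5    0.5026 0.5041 0.5063 0.5083 0.6271 0.6282 0.6305 0.6331]
end 0.4132063179912296 0.4269499912077425 89
rim 298 0.0912872994692146 ((0.5772321820259094, -0.08795817196369171), (0.13820913434028625, 0.18449261784553528), 151.0265350341797) ((0.589349627494812, -0.06938149034976959), 0.10365136712789536)
handle 254 ((0.6441527009010315, 0.015432003885507584), (0.12181578576564789, 0.023367390036582947), 54.235618591308594) 0.08502441095238361
s 0.15 [0.5092 0.511  0.5115 0.5139 0.5144 0.6343 0.6364 0.6391 0.6392]
s 0.22 [0.5039 0.5094 0.5108 0.5121 0.6303 0.634  0.636  0.6373 0.6403]
s 0.3 [0.4997 0.5054 0.5071 0.5088 0.6274 0.6303 0.6323 0.6333 0.6368]
end 0.41531081733947806 0.4260710636074011 50
rim 227 0.08993318212285137 ((0.5801342725753784, -0.0857272669672966), (0.13767360150814056, 0.17847122251987457), 147.5944061279297) ((0.5882437229156494, -0.06665048003196716), 0.10565067082643509)
handle 185 ((0.6451330780982971, 0.01641259342432022), (0.12039413303136826, 0.024816134944558144), 52.98576354980469) 0.08436796521028912
```

```bash
cat >> h.py <<'E'
def Rt(yaw,pitch=0):
    "scoop/tool frame: tool x heading yaw (deg), pitch>0 lip up (deg)"
    return R.from_euler('Z',yaw,degrees=True)*R.from_euler('Y',-pitch,degrees=True)*R.from_euler('X',180,degrees=True)
def need(pos,Rg,frm=None):
    o=get_obs(); R0=R.from_euler('xyz',o['eef_rot']) if frm is None else frm[1]; p0=o['ee_pos'] if frm is None else np.array(frm[0])
    print('rot units',np.round((R0.inv()*Rg).as_rotvec()/.12,2),'then shift units',np.round(Rg.inv().apply(np.array(pos)-p0)/.03,2),'| shift in old frame',np.round(R0.inv().apply(np.array(pos)-p0)/.03,2))
E
python3 -c "
from h import *
need([.388,.118,.2],Rt(90))"
```

```text
rot units [-0.    0.   10.73] then shift units [-13.67   7.82   0.18] | shift in old frame [-11.32 -10.95   0.18]
```

Request:
send_rows(
  motion=[
    [[0, 0, 0], [0, 0, 0.97], 1],
    [[0, 0, 0], [0, 0, 0.97], 1],
    [[0, 0, 0], [0, 0, 0.97], 1],
    [[0, 0, 0], [0, 0, 0.97], 1],
    [[0, 0, 0], [0, 0, 0.97], 1],
    [[0, 0, 0], [0, 0, 0.97], 1],
    [[0, 0, 0], [0, 0, 0.97], 1],
    [[0, 0, 0], [0, 0, 0.97], 1],
    [[0, 0, 0], [0, 0, 0.97], 1],
    [[0, 0, 0], [0, 0, 0.97], 1],
    [[0, 0, 0], [0, 0, 0.97], 1],
  ],
)

```text
time_s: 1.45
ee_pos: [0.1535, 0.5281, 0.2054]
eef_rot: [-3.142, 0.0, 1.574]
force: [-0.0, 0.4, 0.2]
grip_width: 0.0943
grip_force: 0.0
```

Request:
send_rows(
  motion=[
    [[-0.9, 0.52, 0], [0, 0, 0], 1],
    [[-0.9, 0.52, 0], [0, 0, 0], 1],
    [[-0.9, 0.52, 0], [0, 0, 0], 1],
    [[-0.9, 0.52, 0], [0, 0, 0], 1],
    [[-0.9, 0.52, 0], [0, 0, 0], 1],
    [[-0.9, 0.52, 0], [0, 0, 0], 1],
    [[-0.9, 0.52, 0], [0, 0, 0], 1],
    [[-0.9, 0.52, 0], [0, 0, 0], 1],
    [[-0.9, 0.52, 0], [0, 0, 0], 1],
    [[-0.9, 0.52, 0], [0, 0, 0], 1],
    [[-0.9, 0.52, 0], [0, 0, 0], 1],
    [[-0.9, 0.52, 0], [0, 0, 0], 1],
  ],
)

```text
time_s: 2.65
ee_pos: [0.3436, 0.2044, 0.2056]
eef_rot: [3.141, -0.0, 1.578]
force: [0.8, -0.7, -0.2]
grip_width: 0.0939
grip_force: 0.0
```

Request:
send_rows(
  motion=[
    [[-0.9, 0.52, 0], [0, 0, 0], 1],
    [[-0.9, 0.52, 0], [0, 0, 0], 1],
    [[-0.9, 0.52, 0], [0, 0, 0], 1],
    [[0, 0, 0], [0, 0, 0], 1],
    [[0, 0, 0], [0, 0, 0], 1],
  ],
)

```text
time_s: 3.15
ee_pos: [0.3905, 0.1247, 0.2054]
eef_rot: [-3.141, -0.0, 1.577]
force: [-0.0, 0.0, 0.3]
grip_width: 0.094
grip_force: 0.0
```

```bash
python3 -c "
from h import *
need([.388,.118,.2],Rt(90))
o=get_obs();print(o['ee_pos'],o['eef_rot'],o['qpos'],o['time_s'])
w=cam('wrist'); save(w,'w1.png',s=1.25)
np.savez('w1.npz',W=cloud(w))
"
```

```text
rot units [-0.   -0.    0.05] then shift units [-0.22 -0.08  0.18] | shift in old frame [-0.22 -0.09  0.18]
[0.39051706 0.12472172 0.20540273] [-3.14138400e+00 -8.95452556e-05  1.57689863e+00] [ 2.19651159e-01 -1.86189788e-02  1.88453413e+00  1.37675669e-04
  1.27586245e+00  2.13508816e-01] 3.15
```

View pics/w1.png

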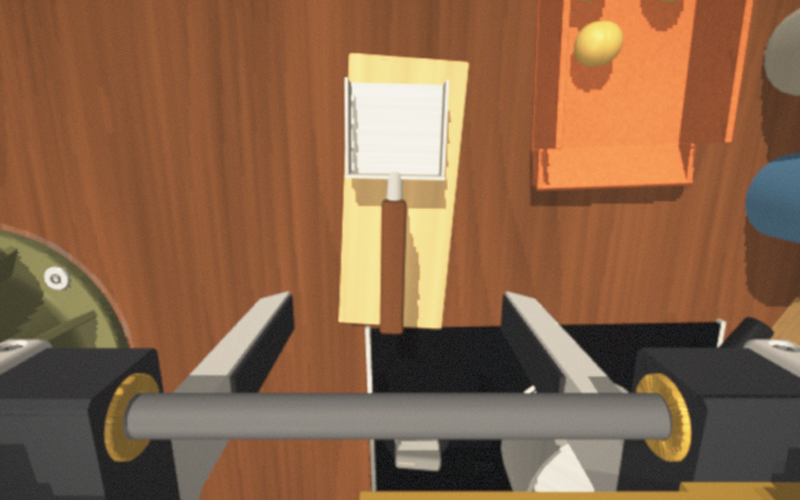

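The scoop is clear in this picture: handle from (395,200) to (391,331), blade corners (347,85), (446,85), (352,178), (444,178). The board corners are at (349,55), (468,63), (340,322), (441,327).

```bash
python3 -c "
from h import *
np.set_printoptions(precision=4,suppress=True)
w=cam('wrist'); W=np.load('w1.npz')['W']
f=lambda u,v,z:onz(w,u/1.25,v/1.25,z)
a,b=f(395,200,.092),f(391,331,.092); print('handle',a,b,np.linalg.norm(a-b),np.degrees(np.arctan2(a[1]-b[1],a[0]-b[0])))
print('board',[f(u,v,.006)[:2] for u,v in((349,55),(468,63),(340,322),(441,327))])
print('backwall top',f(348,178,.042),f(446,178,.042),'front sides',f(346,79,.036),f(448,79,.036))
print('dish ramp end',f(537,188,.024),f(692,184,.024),'floor/ramp',f(558,147,.006),f(680,145,.006),'walltop',f(537,10,.061), f(750,10,.061))
print('potato',f(598,44,.03))
m=(W[...,0]>.36)&(W[...,0]<.42)&(W[...,1]>.055)&(W[...,1]<.175)&(W[...,2]>.08)&(W[...,2]<.1); P=W[m]; print(len(P),cv2.minAreaRect(P[:,:2].astype(np.float32)),np.median(P[:,2]))
# two-view height: wrist handle far end vs top-view same end
"
```

```text
handle [0.3896 0.1618 0.092 ] [0.3872 0.0635 0.092 ] 0.09825420122399665 88.59923399237032
board [array([0.3506, 0.2709]), array([0.4493, 0.2655]), array([0.337 , 0.0336]), array([0.4347, 0.029 ])]
backwall top [0.3517 0.1731 0.042 ] [0.4302 0.1737 0.042 ] front sides [0.3511 0.248  0.036 ] [0.4298 0.2486 0.036 ]
dish ramp end [0.5098 0.1647 0.024 ] [0.6408 0.169  0.024 ] floor/ramp [0.5309 0.1986 0.006 ] [0.6368 0.201  0.006 ] walltop [0.4867 0.2897 0.061 ] [0.6339 0.2908 0.061 ]
potato [0.545  0.2754 0.03  ]
2089 ((0.38815900683403015, 0.11113988608121872), (0.09955842792987823, 0.017992498353123665), 89.69371032714844) 0.0926103682022689
```

Request:
send_rows(
  motion=[
    [[-0.26, -0.07, 0], [0, 0, 0.09], 1],
    [[0, 0, 0.9], [0, 0, 0], 1],
    [[0, 0, 0.9], [0, 0, 0], 1],
    [[0, 0, 0.9], [0, 0, 0], 1],
    [[0, 0, 0.9], [0, 0, 0], 1],
    [[0, 0, 0.6], [0, 0, 0], 1],
    [[0, 0, 0.3], [0, 0, 0], 1],
    [[0, 0, 0.28], [0, 0, 0], 1],
    [[0, 0, 0], [0, 0, 0], 1],
    [[0, 0, 0], [0, 0, 0], -1],
    [[0, 0, 0], [0, 0, 0], -1],
    [[0, 0, 0], [0, 0, 0], -1],
  ],
  squeeze=60,
)

```text
time_s: 4.45
ee_pos: [0.3888, 0.1172, 0.0626]
eef_rot: [3.141, -0.0, 1.568]
force: [-0.6, -0.5, -0.4]
grip_width: 0.0738
grip_force: 0.0
```

Request:
send_rows(
  motion=[
    [[0, 0, 0], [0, 0, 0], -1],
    [[0, 0, 0], [0, 0, 0], -1],
    [[0, 0, 0], [0, 0, 0], -1],
    [[0, 0, 0], [0, 0, 0], -1],
    [[0, 0, 0], [0, 0, 0], -1],
  ],
)

```text
time_s: 4.95
ee_pos: [0.3885, 0.1171, 0.062]
eef_rot: [-3.142, 0.0, 1.568]
force: [-0.0, -0.5, -0.9]
grip_width: 0.0337
grip_force: 0.0
```

Request:
send_rows(
  motion=[
    [[0, 0, 0], [0, 0, 0], -1],
    [[0, 0, 0], [0, 0, 0], -1],
    [[0, 0, 0], [0, 0, 0], -1],
    [[0, 0, 0], [0, 0, 0], -1],
    [[0, 0, -0.3], [0, 0, 0], -1],
    [[0, 0, -0.8], [0, 0, 0], -1],
    [[0, 0, -0.9], [0, 0, 0], -1],
    [[0, 0, -0.9], [0, 0, 0], -1],
    [[0, 0, -0.9], [0, 0, 0], -1],
    [[0, 0, -0.6], [0, 0, 0], -1],
    [[0, 0, 0], [0, 0, 0], -1],
  ],
)

```text
time_s: 6.05
ee_pos: [0.3893, 0.1173, 0.1964]
eef_rot: [3.137, -0.001, 1.568]
force: [0.9, 0.1, -3.0]
grip_width: 0.0178
grip_force: 60.0
```

```bash
cat >> h.py <<'E'
def pots(c=None,z=.022):
    c=c or cam('top'); hsv=cv2.cvtColor(c['pixels'],cv2.COLOR_RGB2HSV); W=cloud(c)
    m=cv2.inRange(hsv,(18,90,90),(34,255,255)); ok=(W[...,0]>.3)&(W[...,0]<.72)&(W[...,1]>-.4)&(W[...,1]<.5)&(W[...,2]<.09)
    m[~ok]=0; n,l,st,ce=cv2.connectedComponentsWithStats(m)
    for i in range(1,n):
        if st[i,4]>15: print('blob',st[i,4],np.round(ce[i],1),np.round(onz(c,*ce[i],z),3),'ztop %.3f'%np.nanmax(W[l==i][:,2]))
def tcp(lip,yaw,phi):
    Rg=Rt(yaw,phi); s=R.from_euler('Z',yaw,degrees=True)*R.from_euler('Y',-phi,degrees=True)
    return np.array(lip)+s.apply([-.133,0,.056]),Rg
def plan(pts,grip=-1):
    "pts: list of (lip,yaw,phi); prints rows from current pose through waypoints, one row per waypoint segment split"
    o=get_obs(); p0=o['ee_pos']; R0=R.from_euler('xyz',o['eef_rot'])
    for lip,yaw,phi,n in pts:
        p,Rg=tcp(lip,yaw,phi); dr=(R0.inv()*Rg).as_rotvec()
        print('--',lip,yaw,phi,'tcp',np.round(p,3))
        for k in range(n):
            Ra=R0*R.from_rotvec(dr*k/n); d=Ra.inv().apply((p-p0)/n)/.03
            print([np.round(d,2).tolist(),np.round(dr/n/.12,2).tolist(),grip])
        p0,R0=p,Rg
E
python3 -c "
from h import *
c=cam('top');pots(c);pots(cam('scene'))
xc=lambda y,o:.5735-.038*(y-.18)+o
o=-.016
plan([([xc(.22,o),.22,.075],92.2,-25,10),([xc(.22,o),.22,.012],92.2,-25,4)])
w=cam('wrist'); save(w,'w2.png',s=1.25)
"
```

```text
blob 95 [202.8 184.1] [0.599 0.323 0.022] ztop 0.044
blob 90 [217.5 201.4] [0.547 0.276 0.022] ztop 0.043
blob 98 [186.7 203.6] [0.538 0.367 0.022] ztop 0.044
blob 92 [201.4 205.1] [0.535 0.323 0.022] ztop 0.040
blob 627 [288.9 257.4] [0.386 0.057 0.022] ztop 0.015
blob 33 [236.8 268.7] [0.35  0.206 0.022] ztop 0.011
blob 930 [388.4 189.9] [0.402 0.177 0.022] ztop 0.014
blob 46 [400.5 231.7] [0.546 0.278 0.022] ztop 0.041
blob 54 [414.5 234.4] [0.535 0.325 0.022] ztop 0.042
blob 55 [426.6 240.3] [0.538 0.369 0.022] ztop 0.040
blob 40 [408.8 248.8] [0.595 0.326 0.022] ztop 0.043
-- [0.55598, 0.22, 0.075] 92.2 -25 tcp [0.56  0.123 0.182]
[[0.02, 0.57, 0.04], [-0.01, -0.36, -0.03], -1]
[[0.02, 0.57, 0.04], [-0.01, -0.36, -0.03], -1]
[[0.02, 0.57, 0.04], [-0.01, -0.36, -0.03], -1]
[[0.02, 0.57, 0.04], [-0.01, -0.36, -0.03], -1]
[[0.02, 0.57, 0.04], [-0.01, -0.36, -0.03], -1]
[[0.02, 0.57, 0.04], [-0.01, -0.36, -0.03], -1]
[[0.02, 0.57, 0.04], [-0.01, -0.36, -0.03], -1]
[[0.02, 0.57, 0.04], [-0.01, -0.36, -0.03], -1]
[[0.02, 0.57, 0.04], [-0.01, -0.36, -0.03], -1]
[[0.02, 0.57, 0.04], [-0.01, -0.36, -0.03], -1]
-- [0.55598, 0.22, 0.012] 92.2 -25 tcp [0.56  0.123 0.119]
[[0.22, -0.0, 0.48], [0.0, 0.0, 0.0], -1]
[[0.22, -0.0, 0.48], [0.0, 0.0, 0.0], -1]
[[0.22, -0.0, 0.48], [0.0, 0.0, 0.0], -1]
[[0.22, -0.0, 0.48], [0.0, 0.0, 0.0], -1]
```

View pics/w2.png

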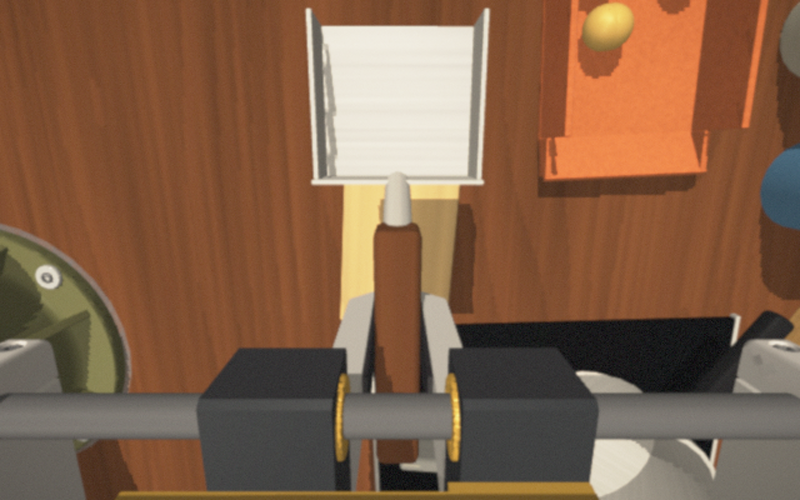

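Request:
send_rows(
  motion=[
    [[0.02, 0.57, 0.04], [-0.01, -0.36, -0.03], -1],
    [[0.02, 0.57, 0.04], [-0.01, -0.36, -0.03], -1],
    [[0.02, 0.57, 0.04], [-0.01, -0.36, -0.03], -1],
    [[0.02, 0.57, 0.04], [-0.01, -0.36, -0.03], -1],
    [[0.02, 0.57, 0.04], [-0.01, -0.36, -0.03], -1],
    [[0.02, 0.57, 0.04], [-0.01, -0.36, -0.03], -1],
    [[0.02, 0.57, 0.04], [-0.01, -0.36, -0.03], -1],
    [[0.02, 0.57, 0.04], [-0.01, -0.36, -0.03], -1],
    [[0.02, 0.57, 0.04], [-0.01, -0.36, -0.03], -1],
    [[0.02, 0.57, 0.04], [-0.01, -0.36, -0.03], -1],
    [[0, 0, 0], [0, 0, 0], -1],
    [[0, 0, 0], [0, 0, 0], -1],
  ],
)

```text
time_s: 7.4
ee_pos: [0.5588, 0.123, 0.1802]
eef_rot: [3.14, 0.432, 1.605]
force: [-0.6, -0.4, -1.7]
grip_width: 0.0178
grip_force: 60.0
```

```bash
python3 -c "
from h import *
o=get_obs();print(o['ee_pos'],o['qpos'])
w=cam('wrist'); save(w,'w3.png',s=1.25)
xc=lambda y,o:.5735-.038*(y-.18)+o
o=-.016
plan([([xc(.22,o),.22,.009],92.2,-25,5)])
"
```

```text
[0.55883356 0.12298719 0.18021755] [ 0.34185358  0.45912072  1.42168006 -0.41628982  1.41256262  0.40591909]
-- [0.55598, 0.22, 0.009] 92.2 -25 tcp [0.56  0.123 0.116]
[[0.18, 0.0, 0.39], [0.0, -0.01, -0.01], -1]
[[0.18, 0.01, 0.39], [0.0, -0.01, -0.01], -1]
[[0.18, 0.01, 0.39], [0.0, -0.01, -0.01], -1]
[[0.18, 0.01, 0.39], [0.0, -0.01, -0.01], -1]
[[0.18, 0.01, 0.39], [0.0, -0.01, -0.01], -1]
```

View pics/w3.png

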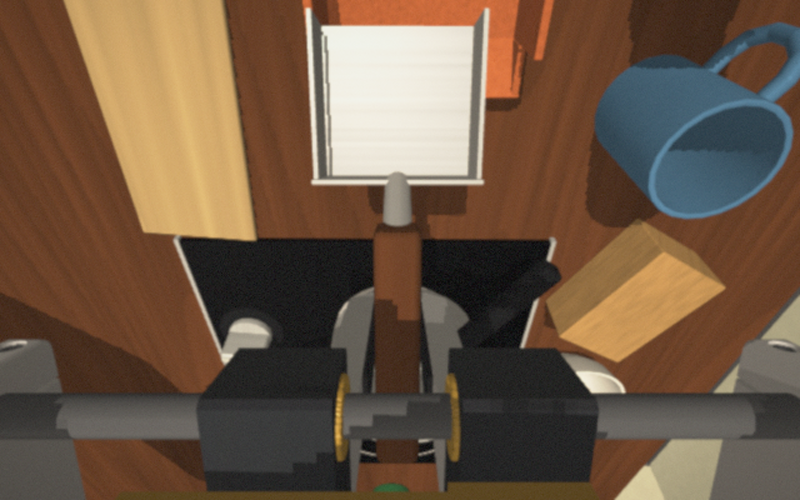

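Request:
send_rows(
  motion=[
    [[0.18, 0, 0.39], [0, -0.01, 0], -1],
    [[0.18, 0.01, 0.39], [0, -0.01, 0], -1],
    [[0.18, 0.01, 0.39], [0, -0.01, 0], -1],
    [[0.18, 0.01, 0.39], [0, 0, 0], -1],
    [[0.18, 0.01, 0.39], [0, 0, 0], -1],
    [[0, 0, 0], [0, 0, 0], -1],
  ],
)

```text
time_s: 8.05
ee_pos: [0.5602, 0.1226, 0.1151]
eef_rot: [3.141, 0.437, 1.605]
force: [0.5, -0.1, -1.3]
grip_width: 0.0175
grip_force: 60.0
```

```bash
python3 -c "
from h import *
o=get_obs();print(o['ee_pos'],o['force'],o['moment'])
pots()
xc=lambda y,o:.5735-.038*(y-.18)+o
o=-.016
plan([([xc(.22,o),.22,.0075],92.2,-25,1),([xc(.27,o),.27,.0075],92.2,-8,6),([xc(.29,o),.29,.0075],92.2,-2,2),([xc(.37,o),.37,.0075],92.2,-2,8)])
"
```

```text
[0.56015221 0.12261006 0.11507209] [ 0.49017786 -0.14365669 -1.29855767] [ 0.13746248  0.0970192  -0.02568394]
blob 1423 [277.1 255.9] [0.39  0.091 0.022] ztop 0.015
-- [0.55598, 0.22, 0.0075] 92.2 -25 tcp [0.56  0.123 0.114]
[[0.04, -0.03, 0.05], [0.0, -0.0, -0.04], -1]
-- [0.55408, 0.27, 0.0075] 92.2 -8 tcp [0.559 0.146 0.081]
[[0.19, 0.0, 0.11], [0.0, 0.41, 0.0], -1]
[[0.19, 0.0, 0.12], [0.0, 0.41, 0.0], -1]
[[0.18, 0.0, 0.13], [0.0, 0.41, 0.0], -1]
[[0.17, 0.0, 0.14], [0.0, 0.41, 0.0], -1]
[[0.17, 0.0, 0.15], [0.0, 0.41, 0.0], -1]
[[0.16, 0.0, 0.16], [0.0, 0.41, 0.0], -1]
-- [0.55332, 0.29, 0.0075] 92.2 -2 tcp [0.558 0.159 0.068]
[[0.24, 0.0, 0.19], [-0.0, 0.44, 0.0], -1]
[[0.23, 0.0, 0.2], [-0.0, 0.44, 0.0], -1]
-- [0.55028, 0.37, 0.0075] 92.2 -2 tcp [0.555 0.239 0.068]
[[0.33, 0.0, -0.01], [0.0, 0.0, 0.0], -1]
[[0.33, 0.0, -0.01], [0.0, 0.0, 0.0], -1]
[[0.33, 0.0, -0.01], [0.0, 0.0, 0.0], -1]
[[0.33, 0.0, -0.01], [0.0, 0.0, 0.0], -1]
[[0.33, 0.0, -0.01], [0.0, 0.0, 0.0], -1]
[[0.33, 0.0, -0.01], [0.0, 0.0, 0.0], -1]
[[0.33, 0.0, -0.01], [0.0, 0.0, 0.0], -1]
[[0.33, 0.0, -0.01], [0.0, 0.0, 0.0], -1]
```

Request:
send_rows(
  motion=[
    [[0.04, -0.03, 0.03], [0, 0, -0.04], -1],
    [[0.19, 0, 0.11], [0, 0.41, 0], -1],
    [[0.19, 0, 0.12], [0, 0.41, 0], -1],
    [[0.18, 0, 0.13], [0, 0.41, 0], -1],
    [[0.17, 0, 0.14], [0, 0.41, 0], -1],
    [[0.17, 0, 0.15], [0, 0.41, 0], -1],
    [[0.16, 0, 0.16], [0, 0.41, 0], -1],
    [[0.24, 0, 0.19], [0, 0.44, 0], -1],
    [[0.23, 0, 0.2], [0, 0.44, 0], -1],
    [[0, 0, 0], [0, 0, 0], -1],
  ],
)

```text
time_s: 9.1
ee_pos: [0.5587, 0.1588, 0.0697]
eef_rot: [3.14, 0.034, 1.609]
force: [0.1, 0.1, -1.2]
grip_width: 0.0175
grip_force: 60.0
```

```bash
python3 -c "
from h import *
o=get_obs();print(o['ee_pos'],o['force'],o['moment'])
pots(cam('scene'))
w=cam('wrist'); save(w,'w4.png',s=1.25)
xc=lambda y,o:.5735-.038*(y-.18)+o
o=-.016
plan([([xc(.37,o),.37,.0075],92.2,-2,8)])
"
```

```text
[0.55872957 0.1587848  0.06973885] [ 0.05967013  0.14896521 -1.19597451] [-0.1742943   0.08145021 -0.03325593]
blob 183 [357.6 181.6] [0.419 0.06  0.022] ztop 0.014
blob 514 [399.6 196.4] [0.41  0.224 0.022] ztop 0.013
blob 52 [408.5 234.6] [0.544 0.307 0.022] ztop 0.045
blob 50 [418.4 235.8] [0.534 0.339 0.022] ztop 0.042
blob 56 [427.3 240.5] [0.537 0.372 0.022] ztop 0.042
blob 39 [408.9 248.8] [0.595 0.326 0.022] ztop 0.042
-- [0.55028, 0.37, 0.0075] 92.2 -2 tcp [0.555 0.239 0.068]
[[0.33, -0.0, -0.0], [0.0, 0.0, 0.0], -1]
[[0.33, -0.0, -0.0], [0.0, 0.0, 0.0], -1]
[[0.33, -0.0, -0.0], [0.0, 0.0, 0.0], -1]
[[0.33, -0.0, -0.0], [0.0, 0.0, 0.0], -1]
[[0.33, -0.0, -0.0], [0.0, 0.0, 0.0], -1]
[[0.33, -0.0, -0.0], [0.0, 0.0, 0.0], -1]
[[0.33, -0.0, -0.0], [0.0, 0.0, 0.0], -1]
[[0.33, -0.0, -0.0], [0.0, 0.0, 0.0], -1]
```

View pics/w4.png

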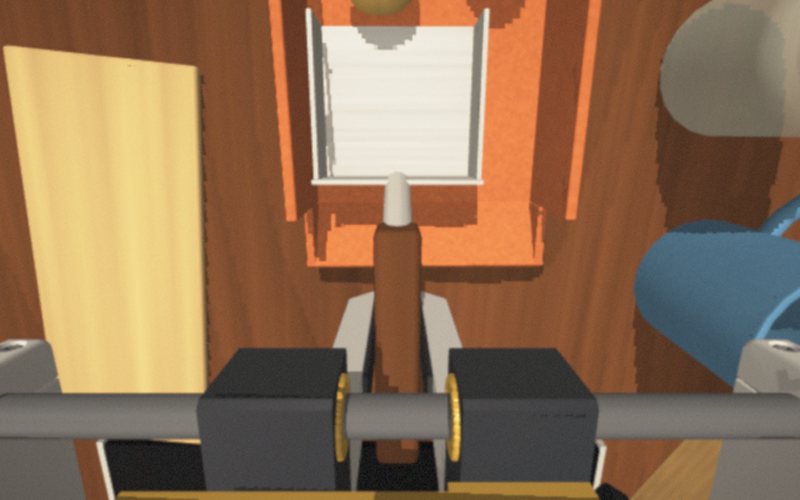

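Request:
send_rows(
  motion=[
    [[0.25, 0, 0.06], [0, 0, 0], -1],
    [[0.33, 0, 0.02], [0, 0, 0], -1],
    [[0.33, 0, 0], [0, 0, 0], -1],
    [[0.33, 0, 0], [0, 0, 0], -1],
    [[0.33, 0, 0], [0, 0, 0], -1],
    [[0.33, 0, 0], [0, 0, 0], -1],
    [[0.33, 0, 0], [0, 0, 0], -1],
    [[0.33, 0, 0], [0, 0, 0], -1],
    [[0, 0, 0], [0, 0, 0], -1],
  ],
)

```text
time_s: 10.1
ee_pos: [0.5559, 0.2375, 0.065]
eef_rot: [3.139, 0.034, 1.61]
force: [-0.0, 2.4, 1.1]
grip_width: 0.0178
grip_force: 60.0
```

```bash
python3 -c "
from h import *
o=get_obs();print(o['ee_pos'],o['force'],o['moment'])
pots(cam('scene'));pots(cam('wrist'))
w=cam('wrist'); save(w,'w5.png',s=1.25)
xc=lambda y,o:.5735-.038*(y-.18)+o
o=-.016
plan([([xc(.39,o),.39,.0075],92.2,-2,3)])
"
```

```text
[0.55588829 0.23746421 0.06500554] [-0.01635178  2.35968882  1.13882055] [ 0.90603024  0.17405375 -0.06189579]
blob 734 [370.1 183.8] [0.407 0.106 0.022] ztop 0.014
blob 192 [422.8 238.4] [0.536 0.355 0.022] ztop 0.044
blob 29 [412.7 251.8] [0.6   0.341 0.022] ztop 0.043
blob 5665 [300.   57.1] [0.542 0.343 0.022] ztop 0.044
blob 2579 [414.1  66.7] [0.611 0.34  0.022] ztop 0.041
blob 19786 [102.1 237.1] [0.407 0.221 0.022] ztop 0.009
blob 4248 [110.9 372.9] [0.398 0.106 0.022] ztop 0.009
-- [0.54952, 0.39, 0.0075] 92.2 -2 tcp [0.555 0.259 0.068]
[[0.25, -0.0, -0.05], [0.01, -0.0, 0.0], -1]
[[0.25, -0.0, -0.05], [0.01, -0.0, 0.0], -1]
[[0.25, -0.0, -0.05], [0.01, -0.0, 0.0], -1]
```

View pics/w5.png

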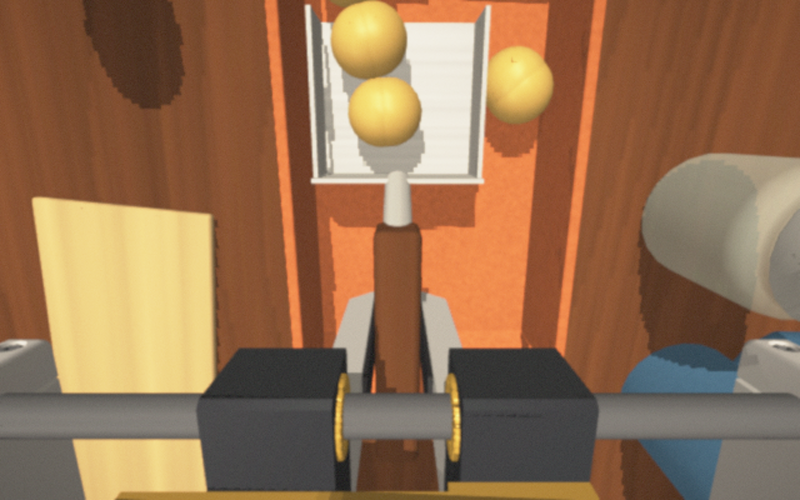

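Request:
send_rows(
  motion=[
    [[0.25, 0, -0.05], [0, 0, 0], -1],
    [[0.25, 0, 0], [0, 0, 0], -1],
    [[0.2, 0, 0], [0, 0, 0], -1],
    [[0, 0, 0], [0, 0, 0], -1],
    [[0, 0, 0], [0, 0, 0], -1],
  ],
)

```text
time_s: 10.75
ee_pos: [0.5549, 0.2572, 0.0653]
eef_rot: [3.14, 0.035, 1.609]
force: [0.4, 0.5, 2.6]
grip_width: 0.018
grip_force: 60.0
```

```bash
python3 -c "
from h import *
o=get_obs();print(o['ee_pos'],o['force'],o['moment'])
pots(cam('scene'))
w=cam('wrist');pots(w,.026)
"
```

```text
[0.55493311 0.25720517 0.06532566] [0.41142097 0.47738994 2.57509091] [0.44613342 0.00527173 0.03229613]
blob 882 [373.6 185.1] [0.407 0.12  0.022] ztop 0.014
blob 189 [423.7 240.3] [0.542 0.361 0.022] ztop 0.048
blob 26 [412.1 251.8] [0.6   0.339 0.022] ztop 0.041
blob 4798 [308.5  38.2] [0.546 0.372 0.026] ztop 0.047
blob 2339 [411.1 104.7] [0.61  0.338 0.026] ztop 0.041
blob 2419 [310.3 111.7] [0.549 0.331 0.026] ztop 0.044
blob 15902 [106.1 251.1] [0.41  0.232 0.026] ztop 0.009
blob 4248 [110.8 372.9] [0.399 0.129 0.026] ztop 0.008
```

```bash
python3 -c "
from h import *
xc=lambda y,o:.5735-.038*(y-.18)+o
o=-.016
def L(by,bz,phi):
    a=np.radians(phi); y=by+.076*np.cos(a); return [xc(y,o),y,bz+.076*np.sin(a)]
plan([(L(.315,.010,8),92.2,8,3),(L(.315,.011,20),92.2,20,4),(L(.30,.07,20),92.2,20,5)])
"
```

```text
-- [np.float64(0.5495101058174744), np.float64(0.39026037322435936), np.float64(0.020577155672964975)] 92.2 8 tcp [0.555 0.251 0.058]
[[-0.07, -0.0, 0.09], [0.01, 0.48, 0.0], -1]
[[-0.07, -0.0, 0.08], [0.01, 0.48, 0.0], -1]
[[-0.08, -0.0, 0.08], [0.01, 0.48, 0.0], -1]
-- [np.float64(0.5496561677111703), np.float64(0.386416639179729), np.float64(0.03699353089275082)] 92.2 20 tcp [0.555 0.242 0.044]
[[-0.09, -0.0, 0.1], [-0.0, 0.44, 0.0], -1]
[[-0.09, -0.0, 0.1], [-0.0, 0.44, 0.0], -1]
[[-0.1, -0.0, 0.09], [-0.0, 0.44, 0.0], -1]
[[-0.1, -0.0, 0.09], [-0.0, 0.44, 0.0], -1]
-- [np.float64(0.5502261677111703), np.float64(0.371416639179729), np.float64(0.09599353089275083)] 92.2 20 tcp [0.556 0.227 0.103]
[[0.04, -0.0, -0.4], [0.0, 0.0, 0.0], -1]
[[0.04, -0.0, -0.4], [0.0, 0.0, 0.0], -1]
[[0.04, -0.0, -0.4], [0.0, 0.0, 0.0], -1]
[[0.04, -0.0, -0.4], [0.0, 0.0, 0.0], -1]
[[0.04, -0.0, -0.4], [0.0, 0.0, 0.0], -1]
```

Request:
send_rows(
  motion=[
    [[-0.07, 0, 0.09], [0, 0.48, 0], -1],
    [[-0.07, 0, 0.08], [0, 0.48, 0], -1],
    [[-0.08, 0, 0.08], [0, 0.48, 0], -1],
    [[-0.09, 0, 0.1], [0, 0.44, 0], -1],
    [[-0.09, 0, 0.1], [0, 0.44, 0], -1],
    [[-0.1, 0, 0.09], [0, 0.44, 0], -1],
    [[-0.1, 0, 0.09], [0, 0.44, 0], -1],
    [[0, 0, 0], [0, 0, 0], -1],
    [[0, 0, 0], [0, 0, 0], -1],
  ],
)

```text
time_s: 11.75
ee_pos: [0.5554, 0.241, 0.0436]
eef_rot: [3.141, -0.347, 1.61]
force: [-0.2, -6.7, -2.7]
grip_width: 0.0177
grip_force: 60.0
```

```bash
python3 -c "
from h import *
o=get_obs();print(o['ee_pos'],o['force'],o['moment'])
w=cam('wrist');pots(w,.026);save(w,'w6.png',s=1.25)
"
```

```text
[0.55541016 0.24100141 0.04363676] [-0.22687169 -6.66754535 -2.74761161] [-1.91271993 -0.01303458  0.09756386]
blob 932 [301.1   9. ] [0.539 0.398 0.026] ztop 0.056
blob 4951 [331.6  95.3] [0.562 0.34  0.026] ztop 0.059
blob 2058 [407.6 102.5] [0.611 0.337 0.026] ztop 0.041
blob 15355 [ 89.1 251.5] [0.415 0.233 0.026] ztop 0.009
blob 3395 [100.5 372.7] [0.429 0.162 0.026] ztop 0.009
```

View pics/w6.png

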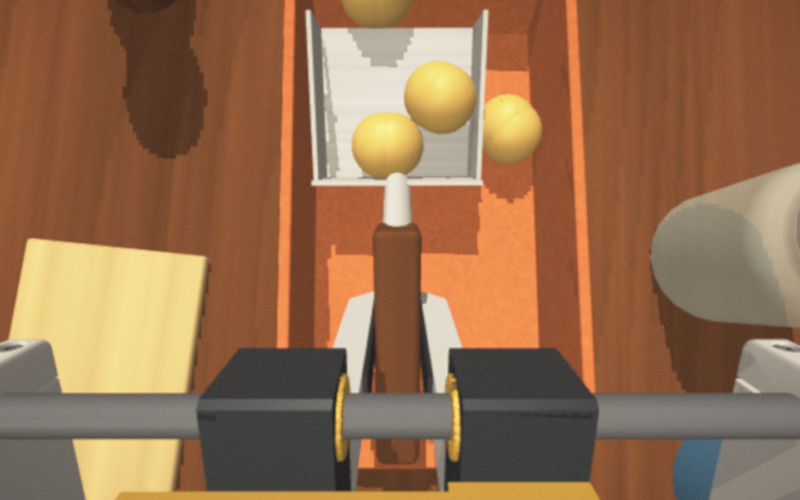

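```bash
python3 -c "
from h import *
xc=lambda y,o:.5735-.038*(y-.18)+o
o=-.016
def L(by,bz,phi):
    a=np.radians(phi); y=by+.076*np.cos(a); return [xc(y,o),y,bz+.076*np.sin(a)]
plan([(L(.29,.013,20),92.2,20,3),(L(.27,.13,25),92.2,25,6),([.545,-.087,.165],0,25,20)])
"
```

```text
-- [np.float64(0.5506061677111703), np.float64(0.361416639179729), np.float64(0.03899353089275082)] 92.2 20 tcp [0.556 0.217 0.046]
[[-0.24, -0.0, -0.11], [0.0, 0.01, 0.0], -1]
[[-0.24, -0.0, -0.11], [0.0, 0.01, 0.0], -1]
[[-0.24, -0.0, -0.11], [0.0, 0.01, 0.0], -1]
-- [np.float64(0.5514625831110381), np.float64(0.33887939181478544), np.float64(0.16211898789229318)] 92.2 25 tcp [0.557 0.195 0.157]
[[0.09, -0.0, -0.62], [0.0, 0.12, -0.0], -1]
[[0.1, -0.0, -0.62], [0.0, 0.12, -0.0], -1]
[[0.11, -0.0, -0.62], [0.0, 0.12, -0.0], -1]
[[0.12, -0.0, -0.62], [0.0, 0.12, -0.0], -1]
[[0.13, -0.0, -0.61], [0.0, 0.12, -0.0], -1]
[[0.14, -0.0, -0.61], [0.0, 0.12, -0.0], -1]
-- [0.545, -0.087, 0.165] 0 25 tcp [ 0.401 -0.087  0.16 ]
[[-0.41, -0.28, -0.2], [-0.28, -0.0, 0.61], -1]
[[-0.43, -0.24, -0.21], [-0.28, -0.0, 0.61], -1]
[[-0.45, -0.2, -0.21], [-0.28, -0.0, 0.61], -1]
[[-0.46, -0.16, -0.22], [-0.28, -0.0, 0.61], -1]
[[-0.47, -0.12, -0.23], [-0.28, -0.0, 0.61], -1]
[[-0.48, -0.08, -0.23], [-0.28, -0.0, 0.61], -1]
[[-0.48, -0.03, -0.23], [-0.28, -0.0, 0.61], -1]
[[-0.48, 0.01, -0.23], [-0.28, -0.0, 0.61], -1]
[[-0.48, 0.05, -0.23], [-0.28, -0.0, 0.61], -1]
[[-0.48, 0.1, -0.23], [-0.28, -0.0, 0.61], -1]
[[-0.47, 0.14, -0.22], [-0.28, -0.0, 0.61], -1]
[[-0.46, 0.18, -0.22], [-0.28, -0.0, 0.61], -1]
[[-0.44, 0.22, -0.21], [-0.28, -0.0, 0.61], -1]
[[-0.42, 0.26, -0.2], [-0.28, -0.0, 0.61], -1]
[[-0.4, 0.3, -0.19], [-0.28, -0.0, 0.61], -1]
[[-0.38, 0.33, -0.18], [-0.28, -0.0, 0.61], -1]
[[-0.36, 0.36, -0.17], [-0.28, -0.0, 0.61], -1]
[[-0.33, 0.39, -0.16], [-0.28, -0.0, 0.61], -1]
[[-0.3, 0.42, -0.14], [-0.28, -0.0, 0.61], -1]
[[-0.27, 0.45, -0.13], [-0.28, -0.0, 0.61], -1]
```

Request:
send_rows(
  motion=[
    [[-0.24, 0, -0.11], [0, 0, 0], -1],
    [[-0.24, 0, -0.11], [0, 0, 0], -1],
    [[-0.24, 0, -0.11], [0, 0, 0], -1],
    [[0.09, 0, -0.4], [0, 0.12, 0], -1],
    [[0.1, 0, -0.62], [0, 0.12, 0], -1],
    [[0.11, 0, -0.62], [0, 0.12, 0], -1],
    [[0.12, 0, -0.62], [0, 0.12, 0], -1],
    [[0.13, 0, -0.62], [0, 0.12, 0], -1],
    [[0.14, 0, -0.62], [0, 0.12, 0], -1],
    [[0.04, 0, -0.2], [0, 0, 0], -1],
    [[0, 0, 0], [0, 0, 0], -1],
  ],
)

```text
time_s: 12.9
ee_pos: [0.5575, 0.1958, 0.1582]
eef_rot: [3.137, -0.435, 1.611]
force: [0.2, -0.1, -3.4]
grip_width: 0.0175
grip_force: 60.0
```

```bash
python3 -c "
from h import *
o=get_obs();print(o['ee_pos'],o['force'],o['moment'])
pots();w=cam('wrist');pots(w,.026)
"
```

```text
[0.55752868 0.19582763 0.15816947] [ 0.23370019 -0.09551454 -3.42551918] [-0.5996004   0.02045369  0.00771234]
blob 36 [192.1 205.9] [0.532 0.35  0.022] ztop 0.038
blob 431 [224.9 250.8] [0.401 0.244 0.022] ztop 0.014
blob 45 [387.  120.8] [0.624 0.336 0.026] ztop 0.037
blob 12177 [155.  244.8] [0.403 0.201 0.026] ztop 0.010
blob 3404 [120.5 373.4] [0.387 0.086 0.026] ztop 0.009
```

Request:
send_rows(
  motion=[
    [[-0.41, -0.28, -0.2], [-0.28, 0, 0.61], -1],
    [[-0.43, -0.24, -0.21], [-0.28, 0, 0.61], -1],
    [[-0.45, -0.2, -0.21], [-0.28, 0, 0.61], -1],
    [[-0.46, -0.16, -0.22], [-0.28, 0, 0.61], -1],
    [[-0.47, -0.12, -0.23], [-0.28, 0, 0.61], -1],
    [[-0.48, -0.08, -0.23], [-0.28, 0, 0.61], -1],
    [[-0.48, -0.03, -0.23], [-0.28, 0, 0.61], -1],
    [[-0.48, 0.01, -0.23], [-0.28, 0, 0.61], -1],
    [[-0.48, 0.05, -0.23], [-0.28, 0, 0.61], -1],
    [[-0.48, 0.1, -0.23], [-0.28, 0, 0.61], -1],
    [[-0.47, 0.14, -0.22], [-0.28, 0, 0.61], -1],
    [[-0.46, 0.18, -0.22], [-0.28, 0, 0.61], -1],
  ],
)

```text
time_s: 14.2
ee_pos: [0.4626, 0.0271, 0.1582]
eef_rot: [-3.137, -0.434, 0.638]
force: [1.4, -1.0, -1.9]
grip_width: 0.0175
grip_force: 60.0
```

Request:
send_rows(
  motion=[
    [[-0.44, 0.22, -0.21], [-0.28, 0, 0.61], -1],
    [[-0.42, 0.26, -0.2], [-0.28, 0, 0.61], -1],
    [[-0.4, 0.3, -0.19], [-0.28, 0, 0.61], -1],
    [[-0.38, 0.33, -0.18], [-0.28, 0, 0.61], -1],
    [[-0.36, 0.36, -0.17], [-0.28, 0, 0.61], -1],
    [[-0.33, 0.39, -0.16], [-0.28, 0, 0.61], -1],
    [[-0.3, 0.42, -0.14], [-0.28, 0, 0.61], -1],
    [[-0.27, 0.45, -0.13], [-0.28, 0, 0.61], -1],
    [[0, 0, 0], [0, 0, 0], -1],
    [[0, 0, 0], [0, 0, 0], -1],
  ],
)

```text
time_s: 15.2
ee_pos: [0.4011, -0.0847, 0.1594]
eef_rot: [-3.135, -0.431, -0.002]
force: [0.6, 0.4, -1.9]
grip_width: 0.0175
grip_force: 60.0
```

```bash
python3 -c "
from h import *
o=get_obs();print(o['ee_pos'],o['eef_rot'],o['qpos'])
w=cam('wrist');save(w,'w7.png',s=1.25)
W=cloud(w);m=(W[...,2]>.075)&(W[...,2]<.1)&(W[...,0]>.45)&(W[...,0]<.7)&(np.abs(W[...,1]+.08)<.1); np.savez('w7.npz',W=W)
plan([([.545,-.087,.135],0,0,5),([.545,-.087,.115],0,-45,8)])
"
```

```text
[ 0.401116   -0.08467365  0.15939524] [-3.13539130e+00 -4.31444327e-01 -1.95106550e-03] [-0.41273845 -0.2066719   2.2266171   0.25856955  0.74138755  1.0009983 ]
-- [0.545, -0.087, 0.135] 0 0 tcp [ 0.412 -0.087  0.191]
[[0.15, 0.01, -0.16], [-0.01, -0.72, -0.0], -1]
[[0.14, 0.02, -0.17], [-0.01, -0.72, -0.0], -1]
[[0.12, 0.02, -0.19], [-0.01, -0.72, -0.0], -1]
[[0.11, 0.02, -0.2], [-0.01, -0.72, -0.0], -1]
[[0.09, 0.02, -0.2], [-0.01, -0.72, -0.0], -1]
-- [0.545, -0.087, 0.115] 0 -45 tcp [ 0.491 -0.087  0.249]
[[0.33, 0.0, -0.24], [0.0, -0.82, -0.0], -1]
[[0.3, 0.0, -0.27], [0.0, -0.82, -0.0], -1]
[[0.27, 0.0, -0.3], [0.0, -0.82, -0.0], -1]
[[0.24, 0.0, -0.32], [0.0, -0.82, -0.0], -1]
[[0.21, 0.0, -0.35], [0.0, -0.82, -0.0], -1]
[[0.18, 0.0, -0.37], [0.0, -0.82, -0.0], -1]
[[0.14, 0.0, -0.38], [0.0, -0.82, -0.0], -1]
[[0.1, 0.0, -0.39], [0.0, -0.82, -0.0], -1]
```

View pics/w7.png

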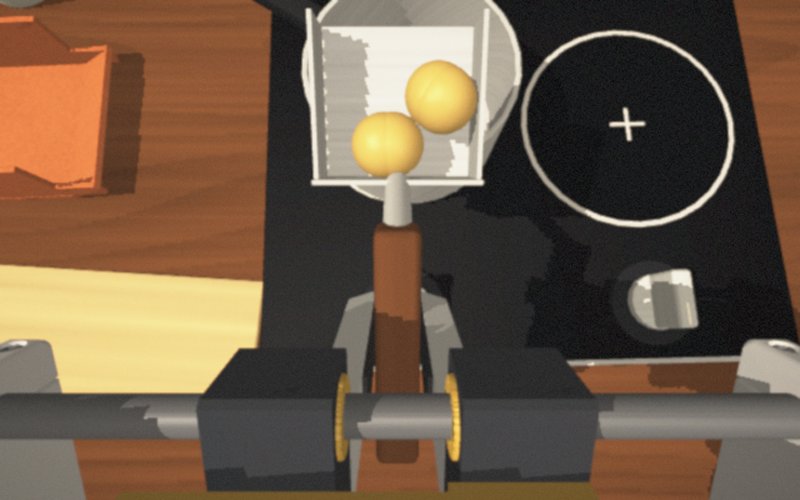

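The two potatoes sit in the scoop above the pan. The pan rim spans 303 to 522 px at row 75 with its front at (405,202). The cross is at (627,124) and the knob bar at about (670,299).

```bash
python3 -c "
from h import *
np.set_printoptions(precision=4,suppress=True)
w=cam('wrist'); f=lambda u,v,z:onz(w,u/1.25,v/1.25,z)
l,r,b=f(303,72,.093),f(522,72,.093),f(410,202,.093); print('pan rim',l,r,b)
A=np.array([l,r,b])[:,:2]; M=2*(A[1:]-A[0]); print('circ',np.linalg.solve(M,(A[1:]**2).sum(1)-(A[0]**2).sum()))
print('cross',f(627,124,.008)); print('bar top',f(690,270,.052),f(697,327,.052),f(655,272,.052),f(660,327,.052))
W=cloud(w)
m=(W[...,2]>.046)&(W[...,2]<.057)&(W[...,0]>.35)&(W[...,0]<.5)&(W[...,1]<-.2)&(W[...,1]>-.36);P=W[m];print('bar',len(P),P.mean(0),cv2.minAreaRect(P[:,:2].astype(np.float32)))
"
```

```text
pan rim [ 0.5674 -0.02    0.093 ] [ 0.5668 -0.1689  0.093 ] [ 0.4751 -0.0925  0.093 ]
circ [ 0.5512 -0.0944]
cross [ 0.5731 -0.2852  0.008 ]
bar top [ 0.4371 -0.2939  0.052 ] [ 0.3969 -0.2938  0.052 ] [ 0.4357 -0.2688  0.052 ] [ 0.3968 -0.268   0.052 ]
bar 874 [ 0.4168 -0.2856  0.0517] ((0.4174180328845978, -0.28710344433784485), (0.04178645461797714, 0.014514896087348461), 0.8643044233322144)
```

Request:
send_rows(
  motion=[
    [[0.15, 0.01, -0.16], [0, -0.72, 0], -1],
    [[0.14, 0.02, -0.17], [0, -0.72, 0], -1],
    [[0.12, 0.02, -0.19], [0, -0.72, 0], -1],
    [[0.11, 0.02, -0.2], [0, -0.72, 0], -1],
    [[0.09, 0.02, -0.2], [0, -0.72, 0], -1],
    [[0, 0, 0], [0, 0, 0], -1],
  ],
)

```text
time_s: 15.9
ee_pos: [0.4133, -0.0876, 0.1914]
eef_rot: [-3.136, 0.001, 0.001]
force: [-0.4, 0.1, -3.2]
grip_width: 0.0176
grip_force: 60.0
```

Request:
send_rows(
  motion=[
    [[0.33, 0.1, -0.24], [0, -0.82, 0], -1],
    [[0.3, 0.05, -0.27], [0, -0.82, 0], -1],
    [[0.27, 0, -0.3], [0, -0.82, 0], -1],
    [[0.24, 0, -0.32], [0, -0.82, 0], -1],
    [[0.21, 0, -0.35], [0, -0.82, 0], -1],
    [[0.18, 0, -0.37], [0, -0.82, 0], -1],
    [[0.14, 0, -0.38], [0, -0.82, 0], -1],
    [[0.1, 0, -0.39], [0, -0.82, 0], -1],
    [[0, 0, 0], [0, 0, 0], -1],
    [[0, 0, 0], [0, 0, 0], -1],
    [[0, 0, 0], [0, 0, 0], -1],
    [[0, 0, 0], [0, 0, 0], -1],
  ],
)

```text
time_s: 17.1
ee_pos: [0.49, -0.093, 0.2495]
eef_rot: [-3.134, 0.784, 0.004]
force: [-0.1, 0.6, -0.8]
grip_width: 0.0174
grip_force: 60.0
```

```bash
python3 -c "
from h import *
o=get_obs();print(o['ee_pos'],o['eef_rot'],o['qpos'],o['force'])
pots(cam('scene'))
xc=lambda y,o:.5735-.038*(y-.18)+o
o=-.016
plan([([.545,-.092,.165],0,-20,6),([xc(.22,o),.22,.11],92.2,-25,20),([xc(.22,o),.22,.0085],92.2,-25,6)])
c=cam('scene');u,v=proj(c,[.57,-.09,.05]);print(u,v);save(c,'s2.png',(int(u)-60,int(v)-50,int(u)+140,int(v)+80),3)
"
```

```text
[ 0.48995051 -0.09296154  0.24946178] [-3.13397718  0.78426575  0.00400211] [-0.19077042  0.6408669   1.10954531 -0.15620247  2.16128616  1.3447245 ] [-0.09097124  0.61077887 -0.78610557]
blob 1290 [382.5 188.6] [0.407 0.155 0.022] ztop 0.014
blob 22 [290.9 199.2] [ 0.601 -0.125  0.022] ztop 0.049
blob 50 [421.4 238.8] [0.54  0.352 0.022] ztop 0.043
blob 20 [412.5 252.1] [0.601 0.341 0.022] ztop 0.041
-- [0.545, -0.092, 0.165] 0 -20 tcp [ 0.439 -0.092  0.263]
[[-0.25, -0.01, 0.15], [-0.01, 0.6, 0.0], -1]
[[-0.26, -0.01, 0.13], [-0.01, 0.6, 0.0], -1]
[[-0.27, -0.01, 0.11], [-0.01, 0.6, 0.0], -1]
[[-0.28, -0.01, 0.09], [-0.01, 0.6, 0.0], -1]
[[-0.28, -0.01, 0.07], [-0.01, 0.6, 0.0], -1]
[[-0.29, -0.01, 0.05], [-0.01, 0.6, 0.0], -1]
-- [0.55598, 0.22, 0.11] 92.2 -25 tcp [0.56  0.123 0.217]
[[0.22, -0.36, 0.0], [-0.26, -0.03, -0.62], -1]
[[0.24, -0.34, -0.01], [-0.26, -0.03, -0.62], -1]
[[0.27, -0.32, -0.02], [-0.26, -0.03, -0.62], -1]
[[0.29, -0.3, -0.03], [-0.26, -0.03, -0.62], -1]
[[0.31, -0.28, -0.04], [-0.26, -0.03, -0.62], -1]
[[0.33, -0.25, -0.05], [-0.26, -0.03, -0.62], -1]
[[0.3
[... 333 characters left out ...]
62], -1]
[[0.41, -0.01, -0.09], [-0.26, -0.03, -0.62], -1]
[[0.41, 0.03, -0.09], [-0.26, -0.03, -0.62], -1]
[[0.4, 0.06, -0.09], [-0.26, -0.03, -0.62], -1]
[[0.4, 0.09, -0.09], [-0.26, -0.03, -0.62], -1]
[[0.39, 0.12, -0.09], [-0.26, -0.03, -0.62], -1]
[[0.38, 0.16, -0.09], [-0.26, -0.03, -0.62], -1]
[[0.37, 0.19, -0.08], [-0.26, -0.03, -0.62], -1]
-- [0.55598, 0.22, 0.0085] 92.2 -25 tcp [0.56  0.123 0.115]
[[0.24, -0.0, 0.51], [0.0, 0.0, 0.0], -1]
[[0.24, -0.0, 0.51], [0.0, 0.0, 0.0], -1]
[[0.24, -0.0, 0.51], [0.0, 0.0, 0.0], -1]
[[0.24, -0.0, 0.51], [0.0, 0.0, 0.0], -1]
[[0.24, -0.0, 0.51], [0.0, 0.0, 0.0], -1]
[[0.24, -0.0, 0.51], [0.0, 0.0, 0.0], -1]
303.05137032437057 192.26718581780165
```

View pics/s2.png

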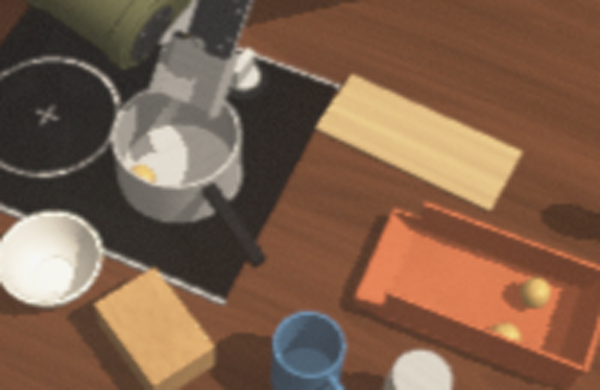

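Request:
send_rows(
  motion=[
    [[-0.25, 0, 0.15], [0, 0.6, 0], -1],
    [[-0.26, 0, 0.13], [0, 0.6, 0], -1],
    [[-0.27, 0, 0.11], [0, 0.6, 0], -1],
    [[-0.28, 0, 0.09], [0, 0.6, 0], -1],
    [[-0.28, 0, 0.07], [0, 0.6, 0], -1],
    [[-0.29, 0, 0.05], [0, 0.6, 0], -1],
    [[0.22, -0.36, 0], [-0.26, -0.03, -0.62], -1],
    [[0.24, -0.34, -0.01], [-0.26, -0.03, -0.62], -1],
    [[0.27, -0.32, -0.02], [-0.26, -0.03, -0.62], -1],
    [[0.29, -0.3, -0.03], [-0.26, -0.03, -0.62], -1],
    [[0.31, -0.28, -0.04], [-0.26, -0.03, -0.62], -1],
  ],
)

```text
time_s: 18.3
ee_pos: [0.4699, -0.0387, 0.2508]
eef_rot: [3.133, 0.373, 0.402]
force: [0.9, 0.2, -0.7]
grip_width: 0.0174
grip_force: 60.0
```

Request:
send_rows(
  motion=[
    [[0.33, -0.25, -0.05], [-0.26, -0.03, -0.62], -1],
    [[0.35, -0.23, -0.06], [-0.26, -0.03, -0.62], -1],
    [[0.36, -0.2, -0.07], [-0.26, -0.03, -0.62], -1],
    [[0.38, -0.17, -0.07], [-0.26, -0.03, -0.62], -1],
    [[0.39, -0.14, -0.08], [-0.26, -0.03, -0.62], -1],
    [[0.4, -0.11, -0.08], [-0.26, -0.03, -0.62], -1],
    [[0.4, -0.07, -0.09], [-0.26, -0.03, -0.62], -1],
    [[0.41, -0.04, -0.09], [-0.26, -0.03, -0.62], -1],
    [[0.41, -0.01, -0.09], [-0.26, -0.03, -0.62], -1],
  ],
)

```text
time_s: 19.2
ee_pos: [0.5241, 0.0588, 0.2299]
eef_rot: [3.13, 0.414, 1.127]
force: [-0.4, 0.3, -2.2]
grip_width: 0.0178
grip_force: 60.0
```

Request:
send_rows(
  motion=[
    [[0.41, 0.03, -0.09], [-0.26, -0.03, -0.62], -1],
    [[0.4, 0.06, -0.09], [-0.26, -0.03, -0.62], -1],
    [[0.4, 0.09, -0.09], [-0.26, -0.03, -0.62], -1],
    [[0.39, 0.12, -0.09], [-0.26, -0.03, -0.62], -1],
    [[0.38, 0.16, -0.09], [-0.26, -0.03, -0.62], -1],
    [[0.37, 0.19, -0.08], [-0.26, -0.03, -0.62], -1],
    [[0, 0, 0], [0, 0, 0], -1],
    [[0, 0, 0], [0, 0, 0], -1],
  ],
)

```text
time_s: 20.0
ee_pos: [0.56, 0.1228, 0.2154]
eef_rot: [-3.137, 0.438, 1.611]
force: [-0.2, -0.5, -1.5]
grip_width: 0.0173
grip_force: 60.0
```

```bash
python3 -c "
from h import *
o=get_obs();print(o['ee_pos'],o['eef_rot'],o['force'])
c=cam('top');pots(c);pots(cam('scene'))
W=cloud(c)
m=(W[...,2]>.012)&(W[...,2]<.06)&(np.hypot(W[...,0]-.565,W[...,1]+.092)<.062);P=W[m];print('in pan',np.c_[P,np.zeros(len(P))][:0],len(P),(P[:,2]>.025).sum())
xc=lambda y,o:.5735-.038*(y-.18)+o
o=-.016
plan([([xc(.22,o),.22,.0085],92.2,-25,6),([xc(.27,o),.27,.0075],92.2,-8,6),([xc(.29,o),.29,.0065],92.2,-2,2),([xc(.38,o),.38,.0065],92.2,-2,9)])
"
```

```text
[0.55996407 0.12283907 0.21544688] [-3.13735604  0.43793266  1.61136935] [-0.21423738 -0.46346271 -1.52353951]
blob 100 [336.8 179.2] [ 0.625 -0.079  0.022] ztop 0.049
blob 104 [351.5 183.1] [ 0.614 -0.124  0.022] ztop 0.048
blob 1547 [275.3 255.6] [0.39  0.097 0.022] ztop 0.014
blob 63 [362.3 172.2] [0.371 0.058 0.022] ztop 0.013
blob 43 [353.7 183.9] [0.435 0.051 0.022] ztop 0.013
blob 474 [400.5 195.4] [0.405 0.225 0.022] ztop 0.015
blob 19 [290.5 198.7] [ 0.599 -0.127  0.022] ztop 0.046
blob 50 [421.4 238.9] [0.54  0.352 0.022] ztop 0.042
blob 20 [412.4 252.2] [0.601 0.341 0.022] ztop 0.042
in pan [] 869 143
-- [0.55598, 0.22, 0.0085] 92.2 -25 tcp [0.56  0.123 0.115]
[[0.24, -0.0, 0.5], [-0.0, 0.0, 0.0], -1]
[[0.24, -0.0, 0.5], [-0.0, 0.0, 0.0], -1]
[[0.24, -0.0, 0.5], [-0.0, 0.0, 0.0], -1]
[[0.24, -0.0, 0.5], [-0.0, 0.0, 0.0], -1]
[[0.24, -0.0, 0.5], [-0.0, 0.0, 0.0], -1]
[[0.24, -0.0, 0.5], [-0.0, 0.0, 0.0], -1]
-- [0.55408, 0.27, 0.0075] 92.2 -8 tcp [0.559 0.146 0.081]
[[0.2, 0.0, 0.12], [0.0, 0.41, 0.0], -1]
[[0.19, 0.0, 0.13], [0.0, 0.41, 0.0], -1]
[[0.18, 0.0, 0.14], [0.0, 0.41, 0.0], -1]
[[0.18, 0.0, 0.14], [0.0, 0.41, 0.0], -1]
[[0.17, 0.0, 0.15], [0.0, 0.41, 0.0], -1]
[[0.16, 0.0, 0.16], [0.0, 0.41, 0.0], -1]
-- [0.55332, 0.29, 0.0065] 92.2 -2 tcp [0.558 0.159 0.067]
[[0.25, 0.0, 0.21], [-0.0, 0.44, 0.0], -1]
[[0.24, 0.0, 0.22], [-0.0, 0.44, 0.0], -1]
-- [0.5498999999999999, 0.38, 0.0065] 92.2 -2 tcp [0.555 0.249 0.067]
[[0.33, 0.0, -0.01], [0.0, 0.0, 0.0], -1]
[[0.33, 0.0, -0.01], [0.0, 0.0, 0.0], -1]
[[0.33, 0.0, -0.01], [0.0, 0.0, 0.0], -1]
[[0.33, 0.0, -0.01], [0.0, 0.0, 0.0], -1]
[[0.33, 0.0, -0.01], [0.0, 0.0, 0.0], -1]
[[0.33, 0.0, -0.01], [0.0, 0.0, 0.0], -1]
[[0.33, 0.0, -0.01], [0.0, 0.0, 0.0], -1]
[[0.33, 0.0, -0.01], [0.0, 0.0, 0.0], -1]
[[0.33, 0.0, -0.01], [0.0, 0.0, 0.0], -1]
```

Request:
send_rows(
  motion=[
    [[0.24, 0, 0.5], [0, 0, 0], -1],
    [[0.24, 0, 0.5], [0, 0, 0], -1],
    [[0.24, 0, 0.5], [0, 0, 0], -1],
    [[0.24, 0, 0.5], [0, 0, 0], -1],
    [[0.24, 0, 0.5], [0, 0, 0], -1],
    [[0.24, 0, 0.5], [0, 0, 0], -1],
    [[0, 0, 0], [0, 0, 0], -1],
  ],
)

```text
time_s: 20.8
ee_pos: [0.5592, 0.1234, 0.1133]
eef_rot: [-3.134, 0.439, 1.614]
force: [0.4, -0.1, -1.6]
grip_width: 0.0176
grip_force: 60.0
```

Request:
send_rows(
  motion=[
    [[0.2, 0, 0.12], [0, 0.41, 0], -1],
    [[0.19, 0, 0.13], [0, 0.41, 0], -1],
    [[0.18, 0, 0.14], [0, 0.41, 0], -1],
    [[0.18, 0, 0.14], [0, 0.41, 0], -1],
    [[0.17, 0, 0.15], [0, 0.41, 0], -1],
    [[0.16, 0, 0.16], [0, 0.41, 0], -1],
    [[0.25, 0, 0.21], [0, 0.44, 0], -1],
    [[0.24, 0, 0.22], [0, 0.44, 0], -1],
    [[0.33, 0, 0], [0, 0, 0], -1],
    [[0.33, 0, 0], [0, 0, 0], -1],
    [[0.33, 0, 0], [0, 0, 0], -1],
  ],
)

```text
time_s: 21.9
ee_pos: [0.5572, 0.1908, 0.0664]
eef_rot: [-3.139, 0.038, 1.612]
force: [0.1, -2.5, 3.2]
grip_width: 0.0177
grip_force: 60.0
```

Request:
send_rows(
  motion=[
    [[0.33, 0, 0], [0, 0, 0], -1],
    [[0.33, 0, 0], [0, 0, 0], -1],
    [[0.33, 0, 0], [0, 0, 0], -1],
    [[0.33, 0, 0], [0, 0, 0], -1],
    [[0.33, 0, 0], [0, 0, 0], -1],
    [[0.33, 0, 0], [0, 0, 0], -1],
    [[0.33, 0, 0], [0, 0, 0], -1],
    [[0, 0, 0], [0, 0, 0], -1],
  ],
)

```text
time_s: 22.7
ee_pos: [0.5544, 0.2608, 0.0639]
eef_rot: [-3.139, 0.037, 1.613]
force: [1.2, 0.8, 4.8]
grip_width: 0.0175
grip_force: 60.0
```

```bash
python3 -c "
from h import *
o=get_obs();print(o['ee_pos'],o['eef_rot'],o['force'],o['moment'])
w=cam('wrist');pots(w)
save(w,'w8.png',(160,0,500,160),2)
"
```

```text
[0.55439327 0.26083222 0.06389532] [-3.13929277  0.03670624  1.61282203] [1.24397408 0.75424068 4.80404494] [ 0.95497172 -0.15189546 -0.04676495]
blob 2542 [301.1  21.4] [0.54  0.385 0.022] ztop 0.043
blob 2355 [412.5 111.2] [0.611 0.338 0.022] ztop 0.041
blob 15308 [106.8 253.3] [0.407 0.232 0.022] ztop 0.009
blob 4247 [110.7 372.9] [0.397 0.128 0.022] ztop 0.008
```

View pics/w8.png

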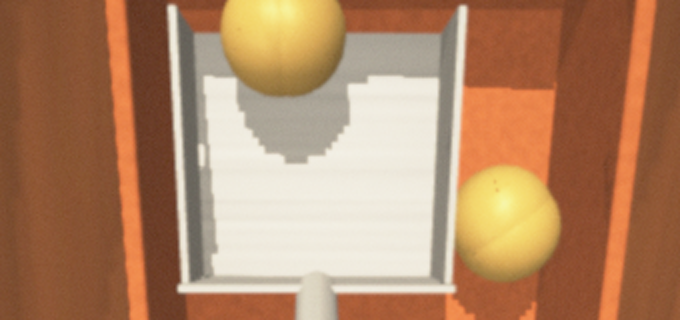

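Request:
send_rows(
  motion=[
    [[0.15, 0, -0.06], [0, 0, 0], -1],
    [[0.15, 0, -0.02], [0, 0, 0], -1],
    [[0, 0, 0], [0, 0, 0], -1],
  ],
)

```text
time_s: 23.05
ee_pos: [0.5537, 0.2686, 0.0652]
eef_rot: [-3.138, 0.038, 1.612]
force: [1.8, -3.1, 3.2]
grip_width: 0.0175
grip_force: 60.0
```

Request:
send_rows(
  motion=[
    [[0.15, 0, -0.02], [0, 0, 0], -1],
    [[0, 0, 0], [0, 0, 0], -1],
  ],
)

```text
time_s: 23.25
ee_pos: [0.5541, 0.2698, 0.0665]
eef_rot: [-3.137, 0.043, 1.612]
force: [-2.4, -26.3, 16.3]
grip_width: 0.018
grip_force: 60.0
```

```bash
python3 -c "
from h import *
o=get_obs();print(o['ee_pos'],o['eef_rot'],o['force'],o['moment'])
w=cam('wrist');pots(w)
"
```

```text
[0.55410884 0.26978986 0.06648707] [-3.13727086  0.04312772  1.61162966] [ -2.35129522 -26.34768816  16.29159257] [-4.95234317  0.27036029  0.1643946 ]
blob 2945 [300.4  31.3] [0.54  0.389 0.022] ztop 0.043
blob 2248 [410.3 125.2] [0.611 0.338 0.022] ztop 0.041
blob 13619 [110.8 258.5] [0.407 0.236 0.022] ztop 0.009
blob 4177 [111.6 373. ] [0.394 0.134 0.022] ztop 0.009
```

```bash
python3 -c "
from h import *
xc=lambda y,o:.5735-.038*(y-.18)+o
o=-.016
def L(by,bz,phi):
    a=np.radians(phi); y=by+.076*np.cos(a); return [xc(y,o),y,bz+.076*np.sin(a)]
plan([(L(.323,.010,8),92.2,8,3),(L(.323,.011,20),92.2,20,4),(L(.29,.013,20),92.2,20,3)])
"
```

```text
-- [np.float64(0.5492061058174743), np.float64(0.39826037322435937), np.float64(0.020577155672964975)] 92.2 8 tcp [0.555 0.259 0.058]
[[-0.12, 0.0, 0.1], [-0.01, 0.51, 0.01], -1]
[[-0.12, 0.0, 0.1], [-0.01, 0.51, 0.01], -1]
[[-0.13, 0.0, 0.09], [-0.01, 0.51, 0.01], -1]
-- [np.float64(0.5493521677111703), np.float64(0.394416639179729), np.float64(0.03699353089275082)] 92.2 20 tcp [0.555 0.25  0.044]
[[-0.09, -0.0, 0.1], [-0.0, 0.44, 0.0], -1]
[[-0.09, -0.0, 0.1], [-0.0, 0.44, 0.0], -1]
[[-0.1, -0.0, 0.09], [-0.0, 0.44, 0.0], -1]
[[-0.1, -0.0, 0.09], [-0.0, 0.44, 0.0], -1]
-- [np.float64(0.5506061677111703), np.float64(0.361416639179729), np.float64(0.03899353089275082)] 92.2 20 tcp [0.556 0.217 0.046]
[[-0.34, -0.0, -0.15], [0.0, 0.0, 0.0], -1]
[[-0.34, -0.0, -0.15], [0.0, 0.0, 0.0], -1]
[[-0.34, -0.0, -0.15], [0.0, 0.0, 0.0], -1]
```

Request:
send_rows(
  motion=[
    [[-0.22, 0, 0.08], [0, 0.48, 0], -1],
    [[-0.14, 0, 0.1], [0, 0.48, 0], -1],
    [[-0.14, 0, 0.09], [0, 0.48, 0], -1],
    [[-0.09, 0, 0.1], [0, 0.44, 0], -1],
    [[-0.09, 0, 0.1], [0, 0.44, 0], -1],
    [[-0.1, 0, 0.09], [0, 0.44, 0], -1],
    [[-0.1, 0, 0.09], [0, 0.44, 0], -1],
    [[0, 0, 0], [0, 0, 0], -1],
  ],
)

```text
time_s: 24.1
ee_pos: [0.5536, 0.2483, 0.0421]
eef_rot: [-3.134, -0.347, 1.608]
force: [-0.6, 0.3, -1.6]
grip_width: 0.0175
grip_force: 60.0
```

```bash
python3 -c "
from h import *
o=get_obs();print(o['ee_pos'],o['eef_rot'],o['force'],o['moment'])
w=cam('wrist');pots(w)
"
```

```text
[0.55356734 0.24829769 0.04214129] [-3.13372353 -0.34679789  1.60792572] [-0.60710696  0.31764265 -1.62676531] [-0.53173538  0.01832831  0.02398701]
blob 2184 [410.6 112.3] [0.611 0.338 0.022] ztop 0.041
blob 2393 [302.4 114. ] [0.541 0.335 0.022] ztop 0.051
blob 13972 [ 91.9 257.2] [0.413 0.237 0.022] ztop 0.009
blob 3530 [102.2 372.6] [0.426 0.168 0.022] ztop 0.009
```

Request:
send_rows(
  motion=[
    [[-0.3, 0, -0.13], [0, 0, 0], -1],
    [[-0.3, 0, -0.13], [0, 0, 0], -1],
    [[-0.3, 0, -0.13], [0, 0, 0], -1],
    [[0.09, 0, -0.4], [0, 0.12, 0], -1],
    [[0.1, 0, -0.62], [0, 0.12, 0], -1],
    [[0.11, 0, -0.62], [0, 0.12, 0], -1],
    [[0.12, 0, -0.62], [0, 0.12, 0], -1],
    [[0.13, 0, -0.62], [0, 0.12, 0], -1],
    [[0.14, 0, -0.62], [0, 0.12, 0], -1],
    [[0.04, 0, -0.25], [0, 0.12, 0], -1],
    [[0, 0, 0], [0, 0, 0], -1],
  ],
)

```text
time_s: 25.25
ee_pos: [0.5574, 0.1969, 0.159]
eef_rot: [-3.139, -0.448, 1.61]
force: [-0.6, 0.6, -2.5]
grip_width: 0.0173
grip_force: 60.0
```

```bash
python3 -c "
from h import *
plan([([.545,-.092,.165],0,25,20),([.545,-.092,.135],0,0,5),([.545,-.092,.115],0,-45,8)])
"
```

```text
-- [0.545, -0.092, 0.165] 0 25 tcp [ 0.401 -0.092  0.16 ]
[[-0.42, -0.28, -0.2], [-0.29, -0.0, 0.61], -1]
[[-0.44, -0.24, -0.21], [-0.29, -0.0, 0.61], -1]
[[-0.46, -0.2, -0.22], [-0.29, -0.0, 0.61], -1]
[[-0.47, -0.16, -0.23], [-0.29, -0.0, 0.61], -1]
[[-0.48, -0.12, -0.23], [-0.29, -0.0, 0.61], -1]
[[-0.49, -0.07, -0.23], [-0.29, -0.0, 0.61], -1]
[[-0.49, -0.03, -0.24], [-0.29, -0.0, 0.61], -1]
[[-0.49, 0.01, -0.24], [-0.29, -0.0, 0.61], -1]
[[-0.49, 0.06, -0.23], [-0.29, -0.0, 0.61], -1]
[[-0.49, 0.1, -0.23], [-0.29, -0.0, 0.61], -1]
[[-0.48, 0.15, -0.23], [-0.29, -0.0, 0.61], -1]
[[-0.46, 0.19, -0.22], [-0.29, -0.0, 0.61], -1]
[[-0.45, 0.23, -0.21], [-0.29, -0.0, 0.61], -1]
[[-0.43, 0.27, -0.21], [-0.29, -0.0, 0.61], -1]
[[-0.41, 0.31, -0.19], [-0.29, -0.0, 0.61], -1]
[[-0.39, 0.34, -0.18], [-0.29, -0.0, 0.61], -1]
[[-0.36, 0.37, -0.17], [-0.29, -0.0, 0.61], -1]
[[-0.33, 0.41, -0.16], [-0.29, -0.0, 0.61], -1]
[[-0.3, 0.43, -0.14], [-0.29, -0.0, 0.61], -1]
[[-0.27, 0.46, -0.13], [-0.29, -0.0, 0.61], -1]
-- [0.545, -0.092, 0.135] 0 0 tcp [ 0.412 -0.092  0.191]
[[0.16, 0.0, -0.16], [0.0, -0.73, -0.0], -1]
[[0.14, 0.0, -0.17], [0.0, -0.73, -0.0], -1]
[[0.13, 0.0, -0.18], [0.0, -0.73, -0.0], -1]
[[0.11, 0.0, -0.19], [0.0, -0.73, -0.0], -1]
[[0.09, 0.0, -0.2], [0.0, -0.73, -0.0], -1]
-- [0.545, -0.092, 0.115] 0 -45 tcp [ 0.491 -0.092  0.249]
[[0.33, 0.0, -0.24], [0.0, -0.82, -0.0], -1]
[[0.3, 0.0, -0.27], [0.0, -0.82, -0.0], -1]
[[0.27, 0.0, -0.3], [0.0, -0.82, -0.0], -1]
[[0.24, 0.0, -0.32], [0.0, -0.82, -0.0], -1]
[[0.21, 0.0, -0.35], [0.0, -0.82, -0.0], -1]
[[0.18, 0.0, -0.37], [0.0, -0.82, -0.0], -1]
[[0.14, 0.0, -0.38], [0.0, -0.82, -0.0], -1]
[[0.1, 0.0, -0.39], [0.0, -0.82, -0.0], -1]
```

Request:
send_rows(
  motion=[
    [[-0.42, -0.28, -0.2], [-0.29, 0, 0.61], -1],
    [[-0.44, -0.24, -0.21], [-0.29, 0, 0.61], -1],
    [[-0.46, -0.2, -0.22], [-0.29, 0, 0.61], -1],
    [[-0.47, -0.16, -0.23], [-0.29, 0, 0.61], -1],
    [[-0.48, -0.12, -0.23], [-0.29, 0, 0.61], -1],
    [[-0.49, -0.07, -0.23], [-0.29, 0, 0.61], -1],
    [[-0.49, -0.03, -0.24], [-0.29, 0, 0.61], -1],
    [[-0.49, 0.01, -0.24], [-0.29, 0, 0.61], -1],
    [[-0.49, 0.06, -0.23], [-0.29, 0, 0.61], -1],
    [[-0.49, 0.1, -0.23], [-0.29, 0, 0.61], -1],
    [[-0.48, 0.15, -0.23], [-0.29, 0, 0.61], -1],
    [[-0.46, 0.19, -0.22], [-0.29, 0, 0.61], -1],
  ],
)

```text
time_s: 26.45
ee_pos: [0.4619, 0.0244, 0.1574]
eef_rot: [-3.134, -0.441, 0.633]
force: [-0.5, -1.4, -1.9]
grip_width: 0.0175
grip_force: 60.0
```

Request:
send_rows(
  motion=[
    [[-0.45, 0.23, -0.21], [-0.29, 0, 0.61], -1],
    [[-0.43, 0.27, -0.21], [-0.29, 0, 0.61], -1],
    [[-0.41, 0.31, -0.19], [-0.29, 0, 0.61], -1],
    [[-0.39, 0.34, -0.18], [-0.29, 0, 0.61], -1],
    [[-0.36, 0.37, -0.17], [-0.29, 0, 0.61], -1],
    [[-0.33, 0.41, -0.16], [-0.29, 0, 0.61], -1],
    [[-0.3, 0.43, -0.14], [-0.29, 0, 0.61], -1],
    [[-0.27, 0.46, -0.13], [-0.29, 0, 0.61], -1],
    [[0, 0, 0], [0, 0, 0], -1],
    [[0, 0, 0], [0, 0, 0], -1],
  ],
)

```text
time_s: 27.45
ee_pos: [0.3997, -0.0901, 0.1576]
eef_rot: [-3.138, -0.439, -0.009]
force: [0.2, 0.9, -1.8]
grip_width: 0.0177
grip_force: 60.0
```

```bash
cat >> h.py <<'E'
def panh(c):
    W=cloud(c)
    m=(W[...,2]>.078)&(W[...,2]<.092)&(W[...,0]>.56)&(W[...,0]<.76)&(W[...,1]>-.36)&(W[...,1]<.12)
    hsv=cv2.cvtColor(c['pixels'],cv2.COLOR_RGB2HSV); m&=(hsv[...,2]<70)
    P=W[m]; print('handle',len(P),cv2.minAreaRect(P[:,:2].astype(np.float32)) if len(P)>3 else '')
E
python3 -c "
from h import *
print(get_obs()['ee_pos'])
w=cam('wrist');W0=np.load('w7.npz')['W'];W=cloud(w)
for X in (W0,W):
    m=(X[...,2]>.086)&(X[...,2]<.098)&(X[...,0]>.45)&(X[...,0]<.66)&(X[...,1]>-.19)&(X[...,1]<.0);P=X[m];print(len(P),P.min(0),P.max(0))
pots(w,.13)
panh(cam('scene'));panh(cam('top'));panh(w)
"
```

```text
[ 0.39969949 -0.09010347  0.15761015]
1700 [ 0.5157551  -0.16773544  0.08601742] [ 6.29324646e-01 -5.22824601e-04  9.57869352e-02]
1796 [ 0.52255121 -0.16779998  0.08600149] [ 6.28979944e-01 -2.59092357e-05  9.64220309e-02]
blob 16098 [102.4 261.5] [0.395 0.049 0.13 ] ztop 0.010
handle 146 ((0.6489251852035522, 0.020104944705963135), (0.1109575629234314, 0.017651211470365524), 56.035186767578125)
handle 235 ((0.6450581550598145, 0.0172341987490654), (0.11132246255874634, 0.01903628185391426), 57.52021789550781)
handle 591 ((0.6294599771499634, -0.0052665360271930695), (0.04859768599271774, 0.017863471060991287), 57.377071380615234)
```

Pan unmoved. Tip it.

Request:
send_rows(
  motion=[
    [[0.2, 0.03, -0.16], [0, -0.73, 0], -1],
    [[0.15, 0.03, -0.17], [0, -0.73, 0], -1],
    [[0.13, 0, -0.2], [0, -0.73, 0], -1],
    [[0.11, 0, -0.22], [0, -0.73, 0], -1],
    [[0.09, 0, -0.22], [0, -0.73, 0], -1],
    [[0.33, 0, -0.24], [0, -0.82, 0], -1],
    [[0.3, 0, -0.27], [0, -0.82, 0], -1],
    [[0.27, 0, -0.3], [0, -0.82, 0], -1],
    [[0.24, 0, -0.32], [0, -0.82, 0], -1],
    [[0.21, 0, -0.35], [0, -0.82, 0], -1],
    [[0.18, 0, -0.37], [0, -0.82, 0], -1],
    [[0.14, 0, -0.38], [0, -0.82, 0], -1],
  ],
)

```text
time_s: 28.8
ee_pos: [0.4815, -0.0928, 0.2422]
eef_rot: [-3.136, 0.691, -0.004]
force: [0.2, -0.8, -1.7]
grip_width: 0.0175
grip_force: 60.0
```

Request:
send_rows(
  motion=[
    [[0.1, 0, -0.39], [0, -0.82, 0], -1],
    [[0, 0, 0], [0, 0, 0], -1],
    [[0, 0, 0], [0, 0, 0], -1],
    [[0, 0, 0], [0, 0, 0], -1],
    [[-0.25, 0, 0.15], [0, 0.6, 0], -1],
    [[-0.26, 0, 0.13], [0, 0.6, 0], -1],
    [[-0.27, 0, 0.11], [0, 0.6, 0], -1],
    [[-0.28, 0, 0.09], [0, 0.6, 0], -1],
    [[-0.28, 0, 0.07], [0, 0.6, 0], -1],
    [[-0.29, 0, 0.05], [0, 0.6, 0], -1],
  ],
)

```text
time_s: 29.8
ee_pos: [0.4388, -0.0929, 0.2635]
eef_rot: [-3.138, 0.348, -0.008]
force: [-0.1, -0.4, -0.8]
grip_width: 0.0174
grip_force: 60.0
```

```bash
python3 -c "
from h import *
print(get_obs()['ee_pos'])
pots()
pots(cam('scene'))
xc=lambda y,o:.5735-.038*(y-.18)+o
o=.016
plan([([xc(.22,o),.22,.11],92.2,-25,20),([xc(.22,o),.22,.0085],92.2,-25,6)])
"
```

```text
[ 0.43876193 -0.09289314  0.26351476]
blob 101 [198.6 180.2] [0.611 0.337 0.022] ztop 0.043
blob 2529 [255.7 254.4] [0.393 0.154 0.022] ztop 0.016
blob 1287 [382.5 188.6] [0.407 0.155 0.022] ztop 0.015
blob 49 [298.4 191.1] [ 0.557 -0.118  0.022] ztop 0.051
blob 17 [290.1 199.1] [ 0.602 -0.128  0.022] ztop 0.047
blob 21 [412.3 252. ] [0.601 0.341 0.022] ztop 0.041
-- [0.5879800000000001, 0.22, 0.11] 92.2 -25 tcp [0.592 0.123 0.217]
[[0.26, -0.36, -0.01], [-0.26, -0.03, -0.62], -1]
[[0.29, -0.34, -0.02], [-0.26, -0.03, -0.62], -1]
[[0.32, -0.32, -0.03], [-0.26, -0.03, -0.62], -1]
[[0.34, -0.29, -0.04], [-0.26, -0.03, -0.62], -1]
[[0.36, -0.26, -0.05], [-0.26, -0.03, -0.62], -1]
[[0.38, -0.24, -0.06], [-0.26, -0.03, -0.62], -1]
[[0.39, -0.2, -0.07], [-0.26, -0.03, -0.62], -1]
[[0.41, -0.17, -0.08], [-0.26, -0.03, -0.62], -1]
[[0.42, -0.14, -0.08], [-0.26, -0.03, -0.62], -1]
[[0.43, -0.1, -0.09], [-0.26, -0.03, -0.62], -1]
[[0.43, -0.07, -0.09], [-0.26, -0.03, -0.62], -1]
[[0.44, -0.03, -0.1], [-0.26, -0.03, -0.62], -1]
[[0.44, 0.0, -0.1], [-0.26, -0.03, -0.62], -1]
[[0.44, 0.04, -0.1], [-0.26, -0.03, -0.62], -1]
[[0.43, 0.07, -0.1], [-0.26, -0.03, -0.62], -1]
[[0.42, 0.11, -0.1], [-0.26, -0.03, -0.62], -1]
[[0.41, 0.14, -0.1], [-0.26, -0.03, -0.62], -1]
[[0.4, 0.18, -0.09], [-0.26, -0.03, -0.62], -1]
[[0.39, 0.21, -0.09], [-0.26, -0.03, -0.62], -1]
[[0.37, 0.24, -0.08], [-0.26, -0.03, -0.62], -1]
-- [0.5879800000000001, 0.22, 0.0085] 92.2 -25 tcp [0.592 0.123 0.115]
[[0.24, -0.0, 0.51], [0.0, 0.0, 0.0], -1]
[[0.24, -0.0, 0.51], [0.0, 0.0, 0.0], -1]
[[0.24, -0.0, 0.51], [0.0, 0.0, 0.0], -1]
[[0.24, -0.0, 0.51], [0.0, 0.0, 0.0], -1]
[[0.24, -0.0, 0.51], [0.0, 0.0, 0.0], -1]
[[0.24, -0.0, 0.51], [0.0, 0.0, 0.0], -1]
```

Request:
send_rows(
  motion=[
    [[0.26, -0.36, -0.01], [-0.26, -0.03, -0.62], -1],
    [[0.29, -0.34, -0.02], [-0.26, -0.03, -0.62], -1],
    [[0.32, -0.32, -0.03], [-0.26, -0.03, -0.62], -1],
    [[0.34, -0.29, -0.04], [-0.26, -0.03, -0.62], -1],
    [[0.36, -0.26, -0.05], [-0.26, -0.03, -0.62], -1],
    [[0.38, -0.24, -0.06], [-0.26, -0.03, -0.62], -1],
    [[0.39, -0.2, -0.07], [-0.26, -0.03, -0.62], -1],
    [[0.41, -0.17, -0.08], [-0.26, -0.03, -0.62], -1],
    [[0.42, -0.14, -0.08], [-0.26, -0.03, -0.62], -1],
    [[0.43, -0.1, -0.09], [-0.26, -0.03, -0.62], -1],
  ],
)

```text
time_s: 30.9
ee_pos: [0.5165, 0.0153, 0.2374]
eef_rot: [3.126, 0.398, 0.794]
force: [-0.2, -0.1, -1.3]
grip_width: 0.0174
grip_force: 60.0
```

Request:
send_rows(
  motion=[
    [[0.43, -0.07, -0.09], [-0.26, -0.03, -0.62], -1],
    [[0.44, -0.03, -0.1], [-0.26, -0.03, -0.62], -1],
    [[0.44, 0, -0.1], [-0.26, -0.03, -0.62], -1],
    [[0.44, 0.04, -0.1], [-0.26, -0.03, -0.62], -1],
    [[0.43, 0.07, -0.1], [-0.26, -0.03, -0.62], -1],
    [[0.42, 0.11, -0.1], [-0.26, -0.03, -0.62], -1],
    [[0.41, 0.14, -0.1], [-0.26, -0.03, -0.62], -1],
    [[0.4, 0.18, -0.09], [-0.26, -0.03, -0.62], -1],
    [[0.39, 0.23, -0.09], [-0.26, -0.03, -0.62], -1],
    [[0.37, 0.26, -0.08], [-0.26, -0.03, -0.62], -1],
    [[0, 0, 0], [0, 0, 0], -1],
    [[0, 0, 0], [0, 0, 0], -1],
  ],
)

```text
time_s: 32.1
ee_pos: [0.5942, 0.1221, 0.2129]
eef_rot: [-3.138, 0.44, 1.603]
force: [0.8, -0.7, -1.6]
grip_width: 0.0175
grip_force: 60.0
```

```bash
python3 -c "
from h import *
print(get_obs()['ee_pos'],get_obs()['eef_rot'])
pots()
xc=lambda y,o:.5735-.038*(y-.18)+o
o=.0175
plan([([xc(.22,o),.22,.0085],92.2,-25,6),([xc(.27,o),.27,.0075],92.2,-8,6),([xc(.29,o),.29,.0075],92.2,-2,2),([xc(.39,o),.39,.0075],92.2,-2,10)])
" | grep -v '^\[.*0.33'
```

```text
[0.5942353  0.12206082 0.21292696] [-3.13755778  0.44026448  1.60322147]
blob 98 [336.3 178.8] [ 0.626 -0.078  0.022] ztop 0.049
blob 98 [352.1 182.2] [ 0.617 -0.126  0.022] ztop 0.053
blob 100 [348.5 199.7] [ 0.562 -0.116  0.022] ztop 0.049
blob 1376 [277.8 255.9] [0.39  0.089 0.022] ztop 0.014
-- [0.58948, 0.22, 0.0085] 92.2 -25 tcp [0.593 0.123 0.115]
[[0.24, -0.0, 0.49], [-0.01, 0.01, -0.01], -1]
[[0.24, -0.0, 0.49], [-0.01, 0.01, -0.01], -1]
[[0.24, -0.0, 0.49], [-0.01, 0.01, -0.01], -1]
[[0.24, -0.0, 0.49], [-0.01, 0.01, -0.01], -1]
[[0.24, -0.01, 0.49], [-0.01, 0.01, -0.01], -1]
[[0.24, -0.01, 0.49], [-0.01, 0.01, -0.01], -1]
-- [0.58758, 0.27, 0.0075] 92.2 -8 tcp [0.592 0.146 0.081]
[[0.2, 0.0, 0.12], [0.0, 0.41, 0.0], -1]
[[0.19, 0.0, 0.13], [0.0, 0.41, 0.0], -1]
[[0.18, 0.0, 0.14], [0.0, 0.41, 0.0], -1]
[[0.18, 0.0, 0.14], [0.0, 0.41, 0.0], -1]
[[0.17, 0.0, 0.15], [0.0, 0.41, 0.0], -1]
[[0.16, 0.0, 0.16], [0.0, 0.41, 0.0], -1]
-- [0.58682, 0.29, 0.0075] 92.2 -2 tcp [0.592 0.159 0.068]
[[0.24, 0.0, 0.19], [-0.0, 0.44, 0.0], -1]
[[0.23, 0.0, 0.2], [-0.0, 0.44, 0.0], -1]
-- [0.58302, 0.39, 0.0075] 92.2 -2 tcp [0.588 0.259 0.068]
```

Request:
send_rows(
  motion=[
    [[0.24, -0.01, 0.49], [0, 0, -0.01], -1],
    [[0.24, -0.01, 0.49], [0, 0, -0.01], -1],
    [[0.24, -0.01, 0.49], [0, 0, -0.01], -1],
    [[0.24, -0.01, 0.49], [0, 0, -0.01], -1],
    [[0.24, -0.01, 0.49], [0, 0, -0.01], -1],
    [[0.24, -0.01, 0.49], [0, 0, -0.01], -1],
    [[0, 0, 0], [0, 0, 0], -1],
  ],
)

```text
time_s: 32.85
ee_pos: [0.5917, 0.1232, 0.1125]
eef_rot: [-3.132, 0.441, 1.614]
force: [-0.3, 0.0, -1.6]
grip_width: 0.0174
grip_force: 60.0
```

Request:
send_rows(
  motion=[
    [[0.2, 0, 0.12], [0, 0.41, 0], -1],
    [[0.19, 0, 0.13], [0, 0.41, 0], -1],
    [[0.18, 0, 0.14], [0, 0.41, 0], -1],
    [[0.18, 0, 0.14], [0, 0.41, 0], -1],
    [[0.17, 0, 0.15], [0, 0.41, 0], -1],
    [[0.16, 0, 0.16], [0, 0.41, 0], -1],
    [[0.24, 0, 0.19], [0, 0.44, 0], -1],
    [[0.23, 0, 0.2], [0, 0.44, 0], -1],
    [[0, 0, 0], [0, 0, 0], -1],
  ],
)

```text
time_s: 33.75
ee_pos: [0.5904, 0.1588, 0.0668]
eef_rot: [-3.134, 0.039, 1.61]
force: [-0.6, 0.4, -1.5]
grip_width: 0.0173
grip_force: 60.0
```

```bash
python3 -c "
from h import *
o=get_obs();print(o['ee_pos'],o['eef_rot'],o['force'],o['moment'])
w=cam('wrist');pots(w);pots(cam('scene'))
save(w,'w9.png',(160,0,500,160),2)
xc=lambda y,o:.5735-.038*(y-.18)+o
o=.0175
plan([([xc(.39,o),.39,.0075],92.2,-2,10)])
"
```

```text
[0.5903927  0.15877843 0.0667637 ] [-3.134419    0.03859462  1.60966391] [-0.63384432  0.38613582 -1.51450531] [-0.20917761  0.07291519 -0.05573426]
blob 29708 [ 60.6 175.5] [0.417 0.185 0.022] ztop 0.009
blob 93 [113.9 353.1] [0.434 0.042 0.022] ztop 0.008
blob 45 [352.3 180.9] [0.425 0.041 0.022] ztop 0.011
blob 440 [400.8 197.7] [0.414 0.23  0.022] ztop 0.015
blob 53 [298.5 191.4] [ 0.558 -0.117  0.022] ztop 0.046
blob 22 [412.2 252. ] [0.601 0.34  0.022] ztop 0.039
-- [0.58302, 0.39, 0.0075] 92.2 -2 tcp [0.588 0.259 0.068]
[[0.33, 0.0, -0.02], [-0.01, 0.0, 0.0], -1]
[[0.33, 0.0, -0.02], [-0.01, 0.0, 0.0], -1]
[[0.33, 0.0, -0.01], [-0.01, 0.0, 0.0], -1]
[[0.33, 0.0, -0.01], [-0.01, 0.0, 0.0], -1]
[[0.33, 0.0, -0.01], [-0.01, 0.0, 0.0], -1]
[[0.33, 0.0, -0.01], [-0.01, 0.0, 0.0], -1]
[[0.33, 0.0, -0.01], [-0.01, 0.0, 0.0], -1]
[[0.33, 0.0, -0.01], [-0.01, 0.0, 0.0], -1]
[[0.33, 0.0, -0.01], [-0.01, 0.0, 0.0], -1]
[[0.33, 0.0, -0.01], [-0.01, 0.0, 0.0], -1]
```

View pics/w9.png

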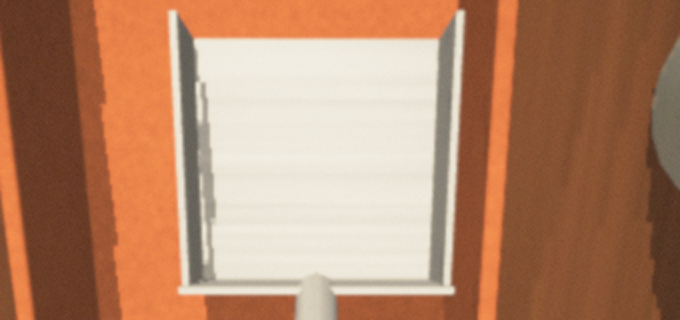

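Request:
send_rows(
  motion=[
    [[0.33, 0, -0.02], [0, 0, 0], -1],
    [[0.33, 0, -0.02], [0, 0, 0], -1],
    [[0.33, 0, -0.01], [0, 0, 0], -1],
    [[0.33, 0, -0.01], [0, 0, 0], -1],
    [[0.33, 0, -0.01], [0, 0, 0], -1],
    [[0.33, 0, -0.01], [0, 0, 0], -1],
    [[0.33, 0, -0.01], [0, 0, 0], -1],
    [[0.33, 0, 0], [0, 0, 0], -1],
    [[0.33, 0, 0], [0, 0, 0], -1],
    [[0, 0, 0], [0, 0, 0], -1],
  ],
)

```text
time_s: 34.85
ee_pos: [0.5868, 0.2495, 0.0664]
eef_rot: [-3.135, 0.039, 1.612]
force: [-1.0, 0.6, -0.9]
grip_width: 0.0175
grip_force: 60.0
```

```bash
python3 -c "
from h import *
o=get_obs();print(o['ee_pos'],o['eef_rot'],o['force'],o['moment'])
w=cam('wrist');pots(w);pots(cam('scene'))
"
```

```text
[0.58684171 0.2494776  0.06637442] [-3.13519196  0.03921622  1.61154015] [-0.96627147  0.60489859 -0.88140142] [-0.12746479  0.04258796  0.01862487]
blob 1150 [353.4  10.4] [0.603 0.381 0.022] ztop 0.039
blob 15891 [ 71.4 241.2] [0.414 0.228 0.022] ztop 0.009
blob 3359 [100.3 373. ] [0.418 0.113 0.022] ztop 0.008
blob 707 [369.5 183.4] [0.407 0.103 0.022] ztop 0.015
blob 51 [298.6 191.5] [ 0.558 -0.116  0.022] ztop 0.047
blob 18 [290.2 199.1] [ 0.601 -0.127  0.022] ztop 0.046
blob 29 [427. 257.] [0.596 0.39  0.022] ztop 0.042
```

Request:
send_rows(
  motion=[
    [[0.2, 0, -0.01], [0, 0, 0], -1],
    [[0.2, 0, -0.01], [0, 0, 0], -1],
    [[0.15, 0, -0.01], [0, 0, 0], -1],
    [[0.1, 0, 0], [0, 0, 0], -1],
    [[0, 0, 0], [0, 0, 0], -1],
  ],
)

```text
time_s: 35.45
ee_pos: [0.5861, 0.2682, 0.0665]
eef_rot: [-3.135, 0.039, 1.611]
force: [1.0, -0.1, -2.6]
grip_width: 0.0178
grip_force: 60.0
```

```bash
python3 -c "
from h import *
o=get_obs();print(o['ee_pos'],o['eef_rot'],o['force'],o['moment'])
w=cam('wrist');pots(w);pots(cam('scene'))
"
```

```text
[0.5861457  0.26818466 0.06652382] [-3.13509945  0.03930853  1.61091009] [ 0.95404185 -0.14783863 -2.62709316] [-0.23340817  0.0437017  -0.06063953]
blob 2876 [352.7  26.5] [0.603 0.391 0.022] ztop 0.044
blob 12900 [ 74.9 253.8] [0.414 0.237 0.022] ztop 0.009
blob 3469 [101.4 373. ] [0.418 0.132 0.022] ztop 0.009
blob 851 [372.9 184.9] [0.407 0.117 0.022] ztop 0.015
blob 50 [298.4 191.2] [ 0.558 -0.117  0.022] ztop 0.048
blob 17 [290.1 199.1] [ 0.602 -0.128  0.022] ztop 0.049
blob 38 [427.6 256.6] [0.594 0.392 0.022] ztop 0.046
```

Request:
send_rows(
  motion=[
    [[-0.1, 0, 0.1], [0, 0.48, 0], -1],
    [[-0.1, 0, 0.1], [0, 0.48, 0], -1],
    [[-0.11, 0, 0.09], [0, 0.48, 0], -1],
    [[-0.09, 0, 0.1], [0, 0.44, 0], -1],
    [[-0.09, 0, 0.09], [0, 0.44, 0], -1],
    [[-0.1, 0, 0.08], [0, 0.44, 0], -1],
    [[-0.1, 0, 0.08], [0, 0.44, 0], -1],
    [[0, 0, 0], [0, 0, 0], -1],
    [[0, 0, 0], [0, 0, 0], -1],
  ],
)

```text
time_s: 36.45
ee_pos: [0.587, 0.2493, 0.0451]
eef_rot: [-3.135, -0.343, 1.607]
force: [0.0, 0.4, -1.7]
grip_width: 0.0176
grip_force: 60.0
```

```bash
python3 -c "
from h import *
o=get_obs();print(o['ee_pos'],o['eef_rot'],o['force'],o['moment'])
w=cam('wrist');pots(w)
"
```

```text
[0.58699202 0.24934422 0.04514017] [-3.13478881 -0.34313267  1.60730532] [ 0.03200607  0.39158152 -1.65023567] [-0.50400543  0.03447883 -0.01088336]
blob 2401 [348.3 113.3] [0.605 0.338 0.022] ztop 0.055
blob 10111 [ 62.2 253.7] [0.425 0.239 0.022] ztop 0.009
blob 1600 [ 79.8 373.3] [0.444 0.166 0.022] ztop 0.009
```

Potato is at the back of the scoop. Lift and carry.

Request:
send_rows(
  motion=[
    [[-0.3, 0, -0.13], [0, 0, 0], -1],
    [[-0.3, 0, -0.13], [0, 0, 0], -1],
    [[-0.3, 0, -0.13], [0, 0, 0], -1],
    [[0.09, 0, -0.4], [0, 0.12, 0], -1],
    [[0.1, 0, -0.62], [0, 0.12, 0], -1],
    [[0.11, 0, -0.62], [0, 0.12, 0], -1],
    [[0.12, 0, -0.62], [0, 0.12, 0], -1],
    [[0.13, 0, -0.62], [0, 0.12, 0], -1],
    [[0.14, 0, -0.62], [0, 0.12, 0], -1],
    [[0.04, 0, -0.25], [0, 0.12, 0], -1],
    [[0, 0, 0], [0, 0, 0], -1],
  ],
)

```text
time_s: 37.6
ee_pos: [0.59, 0.1978, 0.1606]
eef_rot: [-3.137, -0.446, 1.607]
force: [0.5, -0.3, -2.8]
grip_width: 0.0175
grip_force: 60.0
```

```bash
python3 -c "
from h import *
panh(cam('scene'));panh(cam('top'))
plan([([.545,-.092,.165],0,25,22)])
"
```

```text
handle 161 ((0.6476168036460876, 0.018669266253709793), (0.11183501034975052, 0.01886775530874729), 56.39384460449219)
handle 140 ((0.6261637210845947, -0.06298696249723434), (0.1765134483575821, 0.04629607871174812), 83.99088287353516)
-- [0.545, -0.092, 0.165] 0 25 tcp [ 0.401 -0.092  0.16 ]
[[-0.39, -0.3, -0.18], [-0.26, -0.0, 0.55], -1]
[[-0.41, -0.27, -0.19], [-0.26, -0.0, 0.55], -1]
[[-0.42, -0.24, -0.2], [-0.26, -0.0, 0.55], -1]
[[-0.44, -0.2, -0.21], [-0.26, -0.0, 0.55], -1]
[[-0.45, -0.17, -0.21], [-0.26, -0.0, 0.55], -1]
[[-0.46, -0.13, -0.22], [-0.26, -0.0, 0.55], -1]
[[-0.47, -0.09, -0.22], [-0.26, -0.0, 0.55], -1]
[[-0.47, -0.05, -0.22], [-0.26, -0.0, 0.55], -1]
[[-0.47, -0.02, -0.22], [-0.26, -0.0, 0.55], -1]
[[-0.47, 0.02, -0.22], [-0.26, -0.0, 0.55], -1]
[[-0.47, 0.06, -0.22], [-0.26, -0.0, 0.55], -1]
[[-0.47, 0.1, -0.22], [-0.26, -0.0, 0.55], -1]
[[-0.46, 0.14, -0.22], [-0.26, -0.0, 0.55], -1]
[[-0.45, 0.17, -0.21], [-0.26, -0.0, 0.55], -1]
[[-0.43, 0.21, -0.21], [-0.26, -0.0, 0.55], -1]
[[-0.42, 0.24, -0.2], [-0.26, -0.0, 0.55], -1]
[[-0.4, 0.28, -0.19], [-0.26, -0.0, 0.55], -1]
[[-0.38, 0.31, -0.18], [-0.26, -0.0, 0.55], -1]
[[-0.36, 0.34, -0.17], [-0.26, -0.0, 0.55], -1]
[[-0.34, 0.37, -0.16], [-0.26, -0.0, 0.55], -1]
[[-0.31, 0.39, -0.15], [-0.26, -0.0, 0.55], -1]
[[-0.29, 0.42, -0.14], [-0.26, -0.0, 0.55], -1]
```

Request:
send_rows(
  motion=[
    [[-0.39, -0.3, -0.18], [-0.26, 0, 0.55], -1],
    [[-0.41, -0.27, -0.19], [-0.26, 0, 0.55], -1],
    [[-0.42, -0.24, -0.2], [-0.26, 0, 0.55], -1],
    [[-0.44, -0.2, -0.21], [-0.26, 0, 0.55], -1],
    [[-0.45, -0.17, -0.21], [-0.26, 0, 0.55], -1],
    [[-0.46, -0.13, -0.22], [-0.26, 0, 0.55], -1],
    [[-0.47, -0.09, -0.22], [-0.26, 0, 0.55], -1],
    [[-0.47, -0.05, -0.22], [-0.26, 0, 0.55], -1],
    [[-0.47, -0.02, -0.22], [-0.26, 0, 0.55], -1],
    [[-0.47, 0.02, -0.22], [-0.26, 0, 0.55], -1],
    [[-0.47, 0.06, -0.22], [-0.26, 0, 0.55], -1],
  ],
)

```text
time_s: 38.8
ee_pos: [0.4947, 0.053, 0.1582]
eef_rot: [-3.132, -0.439, 0.801]
force: [1.0, -0.1, -1.8]
grip_width: 0.0176
grip_force: 60.0
```

Request:
send_rows(
  motion=[
    [[-0.47, 0.1, -0.22], [-0.26, 0, 0.55], -1],
    [[-0.46, 0.14, -0.22], [-0.26, 0, 0.55], -1],
    [[-0.45, 0.17, -0.21], [-0.26, 0, 0.55], -1],
    [[-0.43, 0.21, -0.21], [-0.26, 0, 0.55], -1],
    [[-0.42, 0.24, -0.2], [-0.26, 0, 0.55], -1],
    [[-0.4, 0.28, -0.19], [-0.26, 0, 0.55], -1],
    [[-0.38, 0.31, -0.18], [-0.26, 0, 0.55], -1],
    [[-0.36, 0.34, -0.17], [-0.26, 0, 0.55], -1],
    [[-0.34, 0.37, -0.16], [-0.26, 0, 0.55], -1],
    [[-0.31, 0.39, -0.15], [-0.26, 0, 0.55], -1],
    [[-0.29, 0.42, -0.14], [-0.26, 0, 0.55], -1],
    [[0, 0, 0], [0, 0, 0], -1],
  ],
)

```text
time_s: 40.0
ee_pos: [0.401, -0.0926, 0.1589]
eef_rot: [-3.137, -0.434, 0.0]
force: [0.3, -0.9, -1.9]
grip_width: 0.0177
grip_force: 60.0
```

```bash
python3 -c "
from h import *
o=get_obs();print(o['ee_pos'],o['eef_rot'])
panh(cam('scene'));panh(cam('top'))
X=cloud(cam('wrist'))
m=(X[...,2]>.086)&(X[...,2]<.098)&(X[...,0]>.45)&(X[...,0]<.66)&(X[...,1]>-.19)&(X[...,1]<.0);P=X[m];print(len(P),P.min(0),P.max(0))
"
```

```text
[ 0.40103415 -0.09258134  0.15887864] [-3.13705641e+00 -4.33992957e-01  4.70734030e-04]
handle 147 ((0.6489815711975098, 0.018869008868932724), (0.1118263304233551, 0.018373440951108932), 55.000728607177734)
handle 235 ((0.6452364325523376, 0.016778666526079178), (0.11053574830293655, 0.018839964643120766), 57.0265007019043)
1862 [ 0.52284197 -0.16820538  0.08600622] [ 6.30179883e-01 -2.27199257e-04  9.62845244e-02]
```

Request:
send_rows(
  motion=[
    [[0.17, 0, -0.16], [0, -0.73, 0], -1],
    [[0.15, 0, -0.17], [0, -0.73, 0], -1],
    [[0.13, 0, -0.19], [0, -0.73, 0], -1],
    [[0.11, 0, -0.21], [0, -0.73, 0], -1],
    [[0.09, 0, -0.21], [0, -0.73, 0], -1],
    [[0.33, 0, -0.24], [0, -0.82, 0], -1],
    [[0.3, 0, -0.27], [0, -0.82, 0], -1],
    [[0.27, 0, -0.3], [0, -0.82, 0], -1],
    [[0.24, 0, -0.32], [0, -0.82, 0], -1],
    [[0.21, 0, -0.35], [0, -0.82, 0], -1],
    [[0.18, 0, -0.37], [0, -0.82, 0], -1],
    [[0.14, 0, -0.38], [0, -0.82, 0], -1],
  ],
)

```text
time_s: 41.35
ee_pos: [0.4835, -0.0916, 0.242]
eef_rot: [-3.135, 0.696, 0.011]
force: [-0.8, -1.0, -1.5]
grip_width: 0.0178
grip_force: 60.0
```

Request:
send_rows(
  motion=[
    [[0.1, 0, -0.39], [0, -0.82, 0], -1],
    [[0, 0, 0], [0, 0, 0], -1],
    [[0, 0, 0], [0, 0, 0], -1],
    [[0, 0, 0], [0, 0, 0], -1],
    [[-0.25, 0, 0.15], [0, 0.6, 0], -1],
    [[-0.26, 0, 0.13], [0, 0.6, 0], -1],
    [[-0.27, 0, 0.11], [0, 0.6, 0], -1],
    [[-0.28, 0, 0.09], [0, 0.6, 0], -1],
    [[-0.28, 0, 0.07], [0, 0.6, 0], -1],
    [[-0.29, 0, 0.05], [0, 0.6, 0], -1],
    [[-0.2, 0, 0], [0, 0, 0], -1],
  ],
)

```text
time_s: 42.45
ee_pos: [0.4346, -0.0926, 0.2667]
eef_rot: [-3.139, 0.352, 0.005]
force: [0.1, -0.6, -1.2]
grip_width: 0.0175
grip_force: 60.0
```

```bash
python3 -c "
from h import *
print(get_obs()['ee_pos'])
pots();pots(cam('scene'))
s=get_obs()
plan([([.3884,.2498+.0,.06],89.7,0,22),([.3884,.2498,.008],89.7,0,4)])
"
```

```text
[ 0.43460109 -0.09260464  0.26672031]
blob 2521 [255.6 254.4] [0.393 0.154 0.022] ztop 0.017
blob 1287 [382.6 188.6] [0.406 0.155 0.022] ztop 0.015
blob 53 [298.8 191.4] [ 0.558 -0.116  0.022] ztop 0.051
blob 30 [291.6 199.3] [ 0.6   -0.123  0.022] ztop 0.069
-- [0.3884, 0.2498, 0.06] 89.7 0 tcp [0.388 0.117 0.116]
[[0.01, -0.32, 0.24], [-0.11, 0.11, -0.58], -1]
[[0.03, -0.32, 0.23], [-0.11, 0.11, -0.58], -1]
[[0.05, -0.32, 0.23], [-0.11, 0.11, -0.58], -1]
[[0.07, -0.32, 0.23], [-0.11, 0.11, -0.58], -1]
[[0.09, -0.31, 0.22], [-0.11, 0.11, -0.58], -1]
[[0.11, -0.31, 0.22], [-0.11, 0.11, -0.58], -1]
[[0.13, -0.3, 0.22], [-0.11, 0.11, -0.58], -1]
[[0.15, -0.3, 0.22], [-0.11, 0.11, -0.58], -1]
[[0.16, -0.29, 0.22], [-0.11, 0.11, -0.58], -1]
[[0.18, -0.28, 0.21], [-0.11, 0.11, -0.58], -1]
[[0.2, -0.27, 0.21], [-0.11, 0.11, -0.58], -1]
[[0.21, -0.26, 0.21], [-0.11, 0.11, -0.58], -1]
[[0.23, -0.24, 0.21], [-0.11, 0.11, -0.58], -1]
[[0.24, -0.23, 0.21], [-0.11, 0.11, -0.58], -1]
[[0.26, -0.22, 0.21], [-0.11, 0.11, -0.58], -1]
[[0.27, -0.2, 0.21], [-0.11, 0.11, -0.58], -1]
[[0.28, -0.18, 0.21], [-0.11, 0.11, -0.58], -1]
[[0.29, -0.17, 0.22], [-0.11, 0.11, -0.58], -1]
[[0.3, -0.15, 0.22], [-0.11, 0.11, -0.58], -1]
[[0.3, -0.13, 0.22], [-0.11, 0.11, -0.58], -1]
[[0.31, -0.11, 0.22], [-0.11, 0.11, -0.58], -1]
[[0.31, -0.09, 0.22], [-0.11, 0.11, -0.58], -1]
-- [0.3884, 0.2498, 0.008] 89.7 0 tcp [0.388 0.117 0.064]
[[0.0, -0.0, 0.43], [0.0, 0.0, 0.0], -1]
[[0.0, -0.0, 0.43], [0.0, 0.0, 0.0], -1]
[[0.0, -0.0, 0.43], [0.0, 0.0, 0.0], -1]
[[0.0, -0.0, 0.43], [0.0, 0.0, 0.0], -1]
```

Request:
send_rows(
  motion=[
    [[0.01, -0.32, 0.24], [-0.11, 0.11, -0.58], -1],
    [[0.03, -0.32, 0.23], [-0.11, 0.11, -0.58], -1],
    [[0.05, -0.32, 0.23], [-0.11, 0.11, -0.58], -1],
    [[0.07, -0.32, 0.23], [-0.11, 0.11, -0.58], -1],
    [[0.09, -0.31, 0.22], [-0.11, 0.11, -0.58], -1],
    [[0.11, -0.31, 0.22], [-0.11, 0.11, -0.58], -1],
    [[0.13, -0.3, 0.22], [-0.11, 0.11, -0.58], -1],
    [[0.15, -0.3, 0.22], [-0.11, 0.11, -0.58], -1],
    [[0.16, -0.29, 0.22], [-0.11, 0.11, -0.58], -1],
    [[0.18, -0.28, 0.21], [-0.11, 0.11, -0.58], -1],
    [[0.2, -0.27, 0.21], [-0.11, 0.11, -0.58], -1],
  ],
)

```text
time_s: 43.65
ee_pos: [0.4122, 0.0126, 0.1894]
eef_rot: [-3.07, 0.176, 0.796]
force: [0.9, 0.6, -1.4]
grip_width: 0.0173
grip_force: 60.0
```

Request:
send_rows(
  motion=[
    [[0.21, -0.26, 0.21], [-0.11, 0.11, -0.58], -1],
    [[0.23, -0.24, 0.21], [-0.11, 0.11, -0.58], -1],
    [[0.24, -0.23, 0.21], [-0.11, 0.11, -0.58], -1],
    [[0.26, -0.22, 0.21], [-0.11, 0.11, -0.58], -1],
    [[0.27, -0.2, 0.21], [-0.11, 0.11, -0.58], -1],
    [[0.28, -0.18, 0.21], [-0.11, 0.11, -0.58], -1],
    [[0.29, -0.17, 0.22], [-0.11, 0.11, -0.58], -1],
    [[0.3, -0.15, 0.22], [-0.11, 0.11, -0.58], -1],
    [[0.3, -0.13, 0.22], [-0.11, 0.11, -0.58], -1],
    [[0.31, -0.11, 0.22], [-0.11, 0.11, -0.58], -1],
    [[0.31, -0.09, 0.22], [-0.11, 0.11, -0.58], -1],
    [[0, 0, 0], [0, 0, 0], -1],
  ],
)

```text
time_s: 44.85
ee_pos: [0.3894, 0.1172, 0.1141]
eef_rot: [3.132, 0.0, 1.558]
force: [0.8, 0.4, -2.2]
grip_width: 0.0178
grip_force: 60.0
```

```bash
python3 -c "
from h import *
need([.3883,.1168,.064],Rt(89.7))
print(get_obs()['ee_pos'])
pots()
"
```

```text
rot units [ 0.08  0.   -0.07] then shift units [-0.01 -0.04  1.67] | shift in old frame [-0.01 -0.05  1.67]
[0.38936992 0.11723822 0.11409599]
blob 279 [344.8 179.5] [ 0.625 -0.104  0.022] ztop 0.072
blob 100 [348.5 199.7] [ 0.562 -0.116  0.022] ztop 0.049
blob 549 [290.1 257.4] [0.386 0.053 0.022] ztop 0.014
blob 56 [218.6 258.4] [0.378 0.261 0.022] ztop 0.012
```

Request:
send_rows(
  motion=[
    [[0, -0.04, 0.4], [0.08, 0, -0.07], -1],
    [[0, 0, 0.5], [0, 0, 0], -1],
    [[0, 0, 0.45], [0, 0, 0], -1],
    [[0, 0, 0.25], [0, 0, 0], -1],
    [[0, 0, 0.05], [0, 0, 0], -1],
    [[0, 0, 0], [0, 0, 0], -1],
  ],
)

```text
time_s: 45.5
ee_pos: [0.3892, 0.1167, 0.0655]
eef_rot: [3.139, -0.0, 1.563]
force: [0.8, -1.0, -1.2]
grip_width: 0.0176
grip_force: 60.0
```

Request:
send_rows(
  motion=[
    [[0, 0, 0.06], [0, 0, 0], -1],
    [[0, 0, 0], [0, 0, 0], -1],
    [[0, 0, 0], [0, 0, 0], -1],
  ],
)

```text
time_s: 45.8
ee_pos: [0.3892, 0.1168, 0.064]
eef_rot: [3.138, -0.0, 1.564]
force: [0.4, -0.4, -1.0]
grip_width: 0.0173
grip_force: 60.0
```

Request:
send_rows(
  motion=[
    [[0, 0, 0.05], [0, 0, 0], -1],
    [[0, 0, 0], [0, 0, 0], -1],
    [[0, 0, 0], [0, 0, 0], -1],
    [[0, 0, 0], [0, 0, 0], 1],
    [[0, 0, 0], [0, 0, 0], 1],
    [[0, 0, 0], [0, 0, 0], 1],
    [[0, 0, 0], [0, 0, 0], 1],
    [[0, 0, 0], [0, 0, 0], 1],
    [[0, 0, 0], [0, 0, 0], 1],
    [[0, 0, 0], [0, 0, 0], 1],
    [[0, 0, 0], [0, 0, 0], 1],
    [[0, 0, 0], [0, 0, 0], 1],
  ],
)

```text
time_s: 47.0
ee_pos: [0.3891, 0.1168, 0.0623]
eef_rot: [3.138, -0.0, 1.564]
force: [0.2, 0.4, -0.2]
grip_width: 0.0861
grip_force: 0.0
```

Request:
send_rows(
  motion=[
    [[0, 0, -0.4], [0, 0, 0], 1],
    [[0, 0, -0.9], [0, 0, 0], 1],
    [[0, 0, -0.9], [0, 0, 0], 1],
    [[0, 0, -0.9], [0, 0, 0], 1],
    [[0, 0, -0.9], [0, 0, 0], 1],
    [[0, 0, -0.7], [0, 0, 0], 1],
    [[0, 0, 0], [0, 0, 0], 1],
    [[0, 0, 0], [0, 0, 0], 1],
  ],
)

```text
time_s: 47.8
ee_pos: [0.3885, 0.1167, 0.2028]
eef_rot: [3.138, -0.0, 1.564]
force: [-0.8, 1.0, -0.4]
grip_width: 0.094
grip_force: 0.0
```

```bash
cat >> h.py <<'E'
def scoop(c):
    W=cloud(c);m=(W[...,0]>.34)&(W[...,0]<.44)&(W[...,1]>.0)&(W[...,1]<.2)&(W[...,2]>.08)&(W[...,2]<.1); P=W[m]; print('scoop',len(P),cv2.minAreaRect(P[:,:2].astype(np.float32)),np.median(P[:,2]))
E
python3 -c "
from h import *
print(get_obs()['ee_pos'])
w=cam('wrist');scoop(w);t=cam('top');scoop(t);panh(t);panh(cam('scene'))
"
```

```text
[0.38846167 0.11670264 0.20275607]
scoop 2188 ((0.39006268978118896, 0.11146275699138641), (0.09933372586965561, 0.017948685213923454), 89.3390884399414) 0.09264110769902642
scoop 56 ((0.3910980224609375, 0.072072334587574), (0.017173686996102333, 0.022628454491496086), 2.047603130340576) 0.0911545198478422
handle 236 ((0.6451296806335449, 0.017106592655181885), (0.11051605641841888, 0.018972940742969513), 56.654258728027344)
handle 153 ((0.6484693288803101, 0.018904749304056168), (0.10991796851158142, 0.017651906237006187), 57.25290298461914)
```

```bash
python3 -c "
from h import *
c=cam('top');W=cloud(c)
m=(W[...,2]>.02)&(W[...,0]>.66)&(W[...,0]<.85)&(W[...,1]>-.4)&(W[...,1]<.2)
P=W[m]
n,l,st,ce=cv2.connectedComponentsWithStats(m.astype(np.uint8))
for i in range(1,n):
    if st[i,4]>30:
        q=W[l==i];print(st[i,4],q.min(0).round(3),q.max(0).round(3))
        for y in np.arange(q[:,1].min(),q[:,1].max(),.02):
            r=q[(q[:,1]>=y)&(q[:,1]<y+.02)]; print('   y%.2f xmin %.3f zmax %.3f'%(y,r[:,0].min(),r[:,2].max()))
need([.633,.009,.2],Rt(56))
"
```

```text
1103 [ 0.72  -0.08   0.021] [0.843 0.058 0.059]
   y-0.08 xmin 0.750 zmax 0.056
   y-0.06 xmin 0.720 zmax 0.057
   y-0.04 xmin 0.723 zmax 0.056
   y-0.02 xmin 0.732 zmax 0.057
   y-0.00 xmin 0.743 zmax 0.059
   y0.02 xmin 0.753 zmax 0.057
   y0.04 xmin 0.766 zmax 0.055
621 [ 0.703 -0.217  0.02 ] [ 0.823 -0.1    0.056]
   y-0.22 xmin 0.721 zmax 0.056
   y-0.20 xmin 0.706 zmax 0.054
   y-0.18 xmin 0.703 zmax 0.054
   y-0.16 xmin 0.704 zmax 0.054
   y-0.14 xmin 0.708 zmax 0.054
   y-0.12 xmin 0.721 zmax 0.056
500 [0.706 0.118 0.02 ] [0.781 0.2   0.096]
   y0.12 xmin 0.711 zmax 0.095
   y0.14 xmin 0.706 zmax 0.096
   y0.16 xmin 0.706 zmax 0.094
   y0.18 xmin 0.713 zmax 0.094
   y0.20 xmin 0.764 zmax 0.084
61 [0.66  0.028 0.079] [0.682 0.066 0.092]
   y0.03 xmin 0.660 zmax 0.090
   y0.05 xmin 0.660 zmax 0.092
rot units [ 0.01 -0.    4.89] then shift units [1.59 8.77 0.08] | shift in old frame [-3.53  8.18  0.09]
```

Request:
send_rows(
  motion=[
    [[-0.35, 0.82, 0], [0, 0, 0], -0.2],
    [[-0.35, 0.82, 0], [0, 0, 0], -0.2],
    [[-0.35, 0.82, 0], [0, 0, 0], -0.2],
    [[-0.35, 0.82, 0], [0, 0, 0], -0.2],
    [[-0.35, 0.82, 0], [0, 0, 0], -0.2],
    [[-0.35, 0.82, 0], [0, 0, 0], -0.2],
    [[-0.35, 0.82, 0], [0, 0, 0], -0.2],
    [[-0.35, 0.82, 0], [0, 0, 0], -0.2],
    [[-0.35, 0.82, 0], [0, 0, 0], -0.2],
    [[-0.35, 0.82, 0], [0, 0, 0], -0.2],
  ],
)

```text
time_s: 49.0
ee_pos: [0.6346, 0.0095, 0.2029]
eef_rot: [3.14, -0.0, 1.564]
force: [-0.8, 0.7, 0.4]
grip_width: 0.0375
grip_force: 0.0
```

Request:
send_rows(
  motion=[
    [[0, 0, 0], [0, 0, 0.98], -0.2],
    [[0, 0, 0], [0, 0, 0.98], -0.2],
    [[0, 0, 0], [0, 0, 0.98], -0.2],
    [[0, 0, 0], [0, 0, 0.98], -0.2],
    [[0, 0, 0], [0, 0, 0.98], -0.2],
    [[0, 0, 0], [0, 0, 0], -0.2],
    [[0, 0, 0], [0, 0, 0], -0.2],
    [[0, 0, 0], [0, 0, 0], -0.2],
  ],
)

```text
time_s: 49.8
ee_pos: [0.6338, 0.01, 0.2037]
eef_rot: [3.139, -0.002, 0.978]
force: [0.1, -0.6, 0.7]
grip_width: 0.0374
grip_force: 0.0
```

```bash
python3 -c "
from h import *
o=get_obs();print(o['ee_pos'],o['eef_rot'],o['grip_width'],o['qpos'])
w=cam('wrist');panh(w);panh(cam('top'));panh(cam('scene'))
save(w,'w10.png',s=1)
"
```

```text
[0.63380492 0.01002769 0.20373217] [ 3.13931318e+00 -1.77147031e-03  9.78433365e-01] 0.037430102205266616 [-4.20872696e-02  4.89235892e-01  1.26367922e+00  3.23494049e-04
  1.38580823e+00  5.50218665e-01]
handle 2365 ((0.6454370617866516, 0.01803242415189743), (0.11242154985666275, 0.0180289875715971), 57.149192810058594)
handle 3 
handle 153 ((0.6485723853111267, 0.019078537821769714), (0.11017212271690369, 0.017692942172288895), 57.25212097167969)
```

View pics/w10.png

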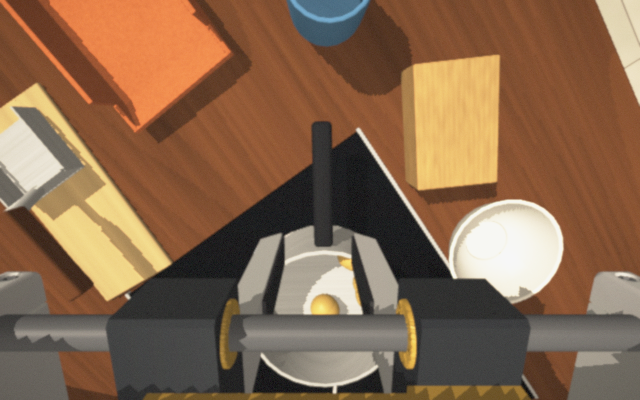

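Request:
send_rows(
  motion=[
    [[0.04, 0.18, 0], [0, 0, -0.16], -0.2],
    [[0, 0, 0.9], [0, 0, 0], -0.2],
    [[0, 0, 0.9], [0, 0, 0], -0.2],
    [[0, 0, 0.9], [0, 0, 0], -0.2],
    [[0, 0, 0.9], [0, 0, 0], -0.2],
    [[0, 0, 0.7], [0, 0, 0], -0.2],
    [[0, 0, 0.4], [0, 0, 0], -0.2],
    [[0, 0, 0], [0, 0, 0], -0.2],
    [[0, 0, 0], [0, 0, 0], -1],
    [[0, 0, 0], [0, 0, 0], -1],
    [[0, 0, 0], [0, 0, 0], -1],
    [[0, 0, 0], [0, 0, 0], -1],
  ],
  squeeze=35,
)

```text
time_s: 51.15
ee_pos: [0.6399, 0.0081, 0.0643]
eef_rot: [3.138, -0.003, 0.995]
force: [-1.4, 0.7, 5.9]
grip_width: 0.0171
grip_force: 35.0
```

Request:
send_rows(
  motion=[
    [[0, 0, 0], [0, 0, 0], -1],
    [[0, 0, 0], [0, 0, 0], -1],
    [[0, 0, 0], [0, 0, 0], -1],
  ],
)

```text
time_s: 51.45
ee_pos: [0.6399, 0.0081, 0.0643]
eef_rot: [3.138, -0.003, 0.995]
force: [-1.2, 2.2, 6.6]
grip_width: 0.0172
grip_force: 35.0
```

```bash
python3 -c "
from h import *
o=get_obs();print(o['ee_pos'],o['eef_rot'],o['grip_width'],o['force'],o['moment'])
need(o['ee_pos']+np.array([.5731-.5728,-.285+.0944,0]),R.from_euler('xyz',o['eef_rot']))
c=cam('top')
cv2.imwrite('pics/t3.png',cv2.resize(c['pixels'][130:280,280:460,::-1],None,fx=4,fy=4,interpolation=cv2.INTER_CUBIC))
"
```

```text
[0.63993989 0.00811414 0.06428968] [ 3.13758436e+00 -2.93384150e-03  9.94963922e-01] 0.017150599954035648 [-1.1653154   2.24976751  6.59595631] [ 0.20302665  0.48840038 -0.1582938 ]
rot units [0. 0. 0.] then shift units [-5.32  3.47 -0.  ] | shift in old frame [-5.32  3.47 -0.  ]
```

Request:
send_rows(
  motion=[
    [[0, 0, -0.05], [0, 0, 0], -1],
    [[0, 0, 0], [0, 0, 0], -1],
  ],
)

```text
time_s: 51.7
ee_pos: [0.6395, 0.0082, 0.0646]
eef_rot: [3.139, -0.002, 0.995]
force: [1.2, 3.1, -3.4]
grip_width: 0.0176
grip_force: 35.0
```

Request:
send_rows(
  motion=[
    [[0, 0, 0.02], [0, 0, 0], -1],
    [[-0.1, 0.07, 0], [0, 0, 0], -1],
    [[-0.25, 0.16, 0], [0, 0, 0], -1],
    [[-0.4, 0.26, 0], [0, 0, 0], -1],
  ],
)

```text
time_s: 52.1
ee_pos: [0.6397, -0.0177, 0.0643]
eef_rot: [3.139, -0.004, 0.996]
force: [0.8, 6.7, 2.3]
grip_width: 0.0181
grip_force: 35.3
```

Request:
send_rows(
  motion=[
    [[-0.4, 0.26, 0], [0, 0, 0], -1],
    [[-0.4, 0.26, 0], [0, 0, 0], -1],
    [[-0.4, 0.26, 0], [0, 0, 0], -1],
    [[-0.4, 0.26, 0], [0, 0, 0], -1],
    [[-0.4, 0.26, 0], [0, 0, 0], -1],
    [[-0.4, 0.26, 0], [0, 0, 0], -1],
    [[-0.4, 0.26, 0], [0, 0, 0], -1],
    [[-0.4, 0.26, 0], [0, 0, 0], -1],
    [[-0.4, 0.26, 0], [0, 0, 0], -1],
  ],
)

```text
time_s: 53.0
ee_pos: [0.6398, -0.1473, 0.0643]
eef_rot: [3.139, -0.003, 0.995]
force: [0.5, 8.2, 3.2]
grip_width: 0.0177
grip_force: 35.3
```

Request:
send_rows(
  motion=[
    [[-0.4, 0.26, 0], [0, 0, 0], -1],
    [[-0.3, 0.2, 0], [0, 0, 0], -1],
    [[-0.2, 0.12, 0], [0, 0, 0], -1],
    [[-0.07, 0.06, 0], [0, 0, 0], -1],
    [[0, 0, 0], [0, 0, 0], -1],
    [[0, 0, 0], [0, 0, 0], -1],
  ],
)

```text
time_s: 53.6
ee_pos: [0.64, -0.1825, 0.0643]
eef_rot: [3.139, -0.002, 0.995]
force: [-1.1, 2.7, 4.3]
grip_width: 0.018
grip_force: 35.3
```

```bash
python3 -c "
from h import *
o=get_obs();print(o['ee_pos'],o['eef_rot'],o['grip_width'],o['force'],o['moment'])
need([.63994+.0003,.0081-.1906,.0646],R.from_euler('xyz',o['eef_rot']))
c=cam('top'); s=cam('scene')
a=cv2.resize(c['pixels'][140:270,330:460,::-1],(400,400),interpolation=cv2.INTER_CUBIC)
u,v=map(int,proj(s,[.5731,-.285,.04])); b=cv2.resize(s['pixels'][v-50:v+50,u-50:u+50,::-1],(400,400),interpolation=cv2.INTER_CUBIC)
print(u,v); cv2.imwrite('pics/f1.png',np.hstack([a,b]))
"
```

```text
[ 0.63995953 -0.18252675  0.06428887] [ 3.13865174e+00 -2.19368660e-03  9.94544242e-01] 0.017971526614394336 [-1.1013646   2.73641781  4.25197368] [ 0.53405311  0.25730302 -0.53938362]
rot units [0. 0. 0.] then shift units [ 0.01  0.01 -0.01] | shift in old frame [ 0.01  0.01 -0.01]
256 174
```

View pics/f1.png

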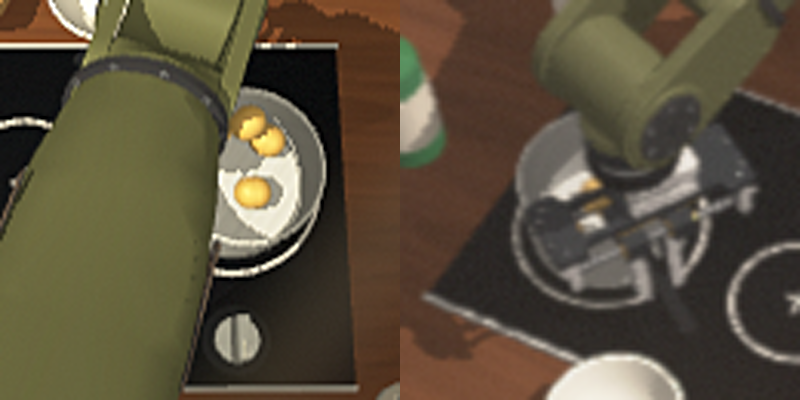

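Request:
send_rows(
  motion=[
    [[0, 0, 0], [0, 0, 0], -0.2],
    [[0, 0, 0], [0, 0, 0], -0.2],
    [[0, 0, 0], [0, 0, 0], -0.2],
    [[0, 0, 0], [0, 0, 0], -0.2],
    [[0, 0, -0.4], [0, 0, 0], -0.2],
    [[0, 0, -0.9], [0, 0, 0], -0.2],
    [[0, 0, -0.9], [0, 0, 0], -0.2],
    [[0, 0, -0.9], [0, 0, 0], -0.2],
    [[0, 0, -0.9], [0, 0, 0], -0.2],
    [[0, 0, -0.9], [0, 0, 0], -0.2],
  ],
)

```text
time_s: 54.7
ee_pos: [0.6393, -0.1826, 0.2132]
eef_rot: [3.138, -0.002, 0.995]
force: [0.1, -0.0, -0.1]
grip_width: 0.0378
grip_force: 0.0
```

```bash
python3 -c "
from h import *
need([.4174,-.2866,.2],Rt(91))
need([.33,-.1,.2],Rt(57))
panh(cam('wrist'))
"
```

```text
rot units [ 0.03 -0.01 -4.94] then shift units [-3.34 -7.45  0.44] | shift in old frame [-6.94 -4.32  0.41]
rot units [ 0.03 -0.02  0.  ] then shift units [ -3.31 -10.15   0.44] | shift in old frame [ -3.3  -10.15   0.4 ]
handle 2295 ((0.646605908870697, -0.17386110126972198), (0.11550536006689072, 0.01798401214182377), 55.492637634277344)
```

```bash
python3 -c "
from h import *
o=get_obs();p0=o['ee_pos'];R0=R.from_euler('xyz',o['eef_rot']);p=np.array([.4174,-.2866,.16]);Rg=Rt(181)
n=20;dr=(R0.inv()*Rg).as_rotvec()
for k in range(n):
    d=(R0*R.from_rotvec(dr*(k+.0)/n)).inv().apply((p-p0)/n)/.03; print([d.round(2).tolist(),(dr/n/.12).round(2).tolist(),-0.2],end=', ')
"
```

```text
[[-0.35, -0.22, 0.09], [0.0, 0.0, -0.9], -0.2], [[-0.32, -0.25, 0.09], [0.0, 0.0, -0.9], -0.2], [[-0.29, -0.29, 0.09], [0.0, 0.0, -0.9], -0.2], [[-0.26, -0.32, 0.09], [0.0, 0.0, -0.9], -0.2], [[-0.22, -0.34, 0.09], [0.0, 0.0, -0.9], -0.2], [[-0.19, -0.37, 0.09], [0.0, 0.0, -0.9], -0.2], [[-0.15, -0.38, 0.09], [0.0, 0.0, -0.9], -0.2], [[-0.1, -0.4, 0.09], [0.0, 0.0, -0.9], -0.2], [[-0.06, -0.41, 0.09], [0.0, 0.0, -0.9], -0.2], [[-0.02, -0.41, 0.09], [0.0, 0.0, -0.9], -0.2], [[0.03, -0.41, 0.09], [0.0, 0.0, -0.9], -0.2], [[0.07, -0.4, 0.1], [0.0, 0.0, -0.9], -0.2], [[0.12, -0.39, 0.1], [0.0, 0.0, -0.9], -0.2], [[0.16, -0.38, 0.1], [0.0, 0.0, -0.9], -0.2], [[0.2, -0.36, 0.1], [0.0, 0.0, -0.9], -0.2], [[0.24, -0.34, 0.1], [0.0, 0.0, -0.9], -0.2], [[0.27, -0.31, 0.1], [0.0, 0.0, -0.9], -0.2], [[0.3, -0.28, 0.1], [0.0, 0.0, -0.9], -0.2], [[0.33, -0.24, 0.1], [0.0, 0.0, -0.9], -0.2], [[0.35, -0.21, 0.1], [0.0, 0.0, -0.9], -0.2],
```

Request:
send_rows(
  motion=[
    [[-0.35, -0.22, 0.09], [0, 0, -0.9], -0.2],
    [[-0.32, -0.25, 0.09], [0, 0, -0.9], -0.2],
    [[-0.29, -0.29, 0.09], [0, 0, -0.9], -0.2],
    [[-0.26, -0.32, 0.09], [0, 0, -0.9], -0.2],
    [[-0.22, -0.34, 0.09], [0, 0, -0.9], -0.2],
    [[-0.19, -0.37, 0.09], [0, 0, -0.9], -0.2],
    [[-0.15, -0.38, 0.09], [0, 0, -0.9], -0.2],
    [[-0.1, -0.4, 0.09], [0, 0, -0.9], -0.2],
    [[-0.06, -0.41, 0.09], [0, 0, -0.9], -0.2],
    [[-0.02, -0.41, 0.09], [0, 0, -0.9], -0.2],
  ],
)

```text
time_s: 55.75
ee_pos: [0.5273, -0.2348, 0.1843]
eef_rot: [3.138, 0.002, 2.079]
force: [0.7, -0.0, 0.2]
grip_width: 0.0378
grip_force: 0.0
```

Request:
send_rows(
  motion=[
    [[0.03, -0.41, 0.09], [0, 0, -0.9], -0.2],
    [[0.07, -0.4, 0.1], [0, 0, -0.9], -0.2],
    [[0.12, -0.39, 0.1], [0, 0, -0.9], -0.2],
    [[0.16, -0.38, 0.1], [0, 0, -0.9], -0.2],
    [[0.2, -0.36, 0.1], [0, 0, -0.9], -0.2],
    [[0.24, -0.34, 0.1], [0, 0, -0.9], -0.2],
    [[0.27, -0.31, 0.1], [0, 0, -0.9], -0.2],
    [[0.3, -0.28, 0.1], [0, 0, -0.9], -0.2],
    [[0.33, -0.24, 0.1], [0, 0, -0.9], -0.2],
    [[0.35, -0.21, 0.1], [0, 0, -0.9], -0.2],
    [[0, 0, 0], [0, 0, 0], -0.2],
    [[0, 0, 0], [0, 0, 0], -0.2],
  ],
)

```text
time_s: 56.95
ee_pos: [0.4164, -0.2862, 0.1542]
eef_rot: [-3.141, 0.004, -3.132]
force: [0.0, 0.5, -0.0]
grip_width: 0.0372
grip_force: 0.0
```

```bash
python3 -c "
from h import *
o=get_obs();print(o['ee_pos'],o['eef_rot'],o['qpos'])
need([.4174,-.2866,.026],Rt(181))
c=cam('top'); s=cam('scene'); panh(c);panh(s)
# dark-dominant base/ring check: light ring pixels on glass around target
for k in (c,s):
    W=cloud(k); hsv=cv2.cvtColor(k['pixels'],cv2.COLOR_RGB2HSV)
    rr=np.hypot(W[...,0]-.5731,W[...,1]+.285); m=(rr<.11)&(rr>.07)&(W[...,2]<.016)&(hsv[...,2]>120); P=W[m]; 
    if len(P)>20: x,y=P[:,0],P[:,1]; sol=np.linalg.lstsq(np.c_[2*x,2*y,np.ones(len(x))],x*x+y*y,rcond=None)[0]; print('ring fit',len(P),sol[:2],np.sqrt(sol[2]+sol[0]**2+sol[1]**2))
    m=(W[...,2]>.085)&(W[...,2]<.099)&(rr<.085)&(rr>.062);P=W[m];x,y=P[:,0],P[:,1]; sol=np.linalg.lstsq(np.c_[2*x,2*y,np.ones(len(x))],x*x+y*y,rcond=None)[0]; print('rim fit',len(P),sol[:2],np.sqrt(sol[2]+sol[0]**2+sol[1]**2))
a=cv2.resize(c['pixels'][140:270,330:460,::-1],(400,400),interpolation=cv2.INTER_CUBIC)
u,v=256,174; b=cv2.resize(s['pixels'][v-50:v+50,u-50:u+50,::-1],(400,400),interpolation=cv2.INTER_CUBIC)
cv2.imwrite('pics/f2.png',np.hstack([a,b]))
"
```

```text
[ 0.41639407 -0.28619894  0.15417486] [-3.1411708   0.00417051 -3.13184766] [-0.67591338  0.24862614  1.71113085  0.00250459  1.17834167 -2.25740768]
rot units [-0.    0.03 -0.06] then shift units [-0.03 -0.01  4.27] | shift in old frame [-0.02 -0.01  4.27]
handle 246 ((0.6467418074607849, -0.17407596111297607), (0.11395201086997986, 0.019030088558793068), 55.337928771972656)
handle 131 ((0.6507973670959473, -0.17055030167102814), (0.11049281060695648, 0.018738847225904465), 55.50951385498047)
ring fit 133 [ 0.57252817 -0.28361437] 0.08855315484112213
rim fit 294 [ 0.5721291  -0.28227208] 0.0727804781889453
ring fit 123 [ 0.57368341 -0.28118658] 0.0874936272064976
rim fit 206 [ 0.57459471 -0.28183053] 0.07275122618204258
```

View pics/f2.png

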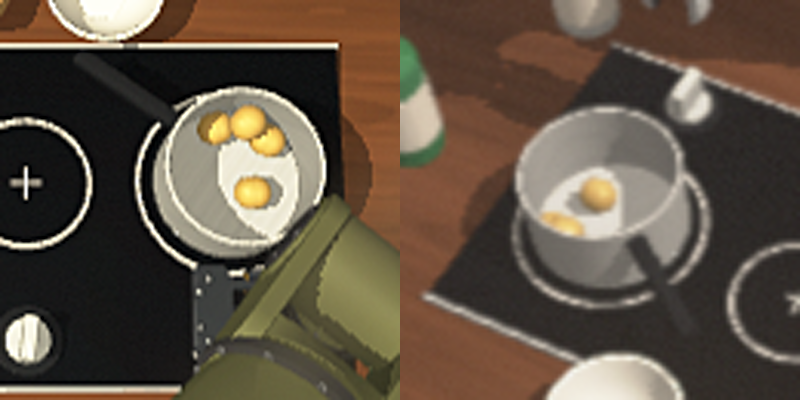

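All four potatoes are in the pan, and ring and rim centres agree within about 1.5 mm in both views, so on to the knob.

Request:
send_rows(
  motion=[
    [[-0.03, -0.01, 0.8], [0, 0, -0.06], -0.2],
    [[0, 0, 0.9], [0, 0, 0], -0.2],
    [[0, 0, 0.9], [0, 0, 0], -0.2],
    [[0, 0, 0.9], [0, 0, 0], -0.2],
    [[0, 0, 0.5], [0, 0, 0], -0.2],
    [[0, 0, 0.2], [0, 0, 0], -0.2],
    [[0, 0, 0], [0, 0, 0], -1],
    [[0, 0, 0], [0, 0, 0], -1],
    [[0, 0, 0], [0, 0, 0], -1],
    [[0, 0, 0], [0, 0, 0], -1],
    [[0, 0, 0], [0, 0, 0], -1],
    [[0, 0, 0], [0, 0, 0], -1],
  ],
  squeeze=12,
)

```text
time_s: 58.25
ee_pos: [0.418, -0.2879, 0.0286]
eef_rot: [-3.138, 0.005, -3.121]
force: [-0.2, -8.2, -1.8]
grip_width: 0.0138
grip_force: 12.0
```

Request:
send_rows(
  motion=[
    [[0, 0, 0], [0, 0, 0.8], -1],
    [[0, 0, 0], [0, 0, 0.8], -1],
    [[0, 0, 0], [0, 0, 0.8], -1],
    [[0, 0, 0], [0, 0, 0.8], -1],
    [[0, 0, 0], [0, 0, 0.8], -1],
    [[0, 0, 0], [0, 0, 0.8], -1],
    [[0, 0, 0], [0, 0, 0.8], -1],
    [[0, 0, 0], [0, 0, 0.8], -1],
  ],
)

```text
time_s: 59.05
ee_pos: [0.4176, -0.2888, 0.0286]
eef_rot: [3.142, 0.007, 2.39]
force: [-5.0, -16.2, -2.4]
grip_width: 0.0137
grip_force: 12.0
```

```bash
python3 -c "
from h import *
o=get_obs();print(o['ee_pos'],np.degrees(o['eef_rot']),o['grip_width'],o['force'],o['moment'])
"
```

```text
[ 0.41757505 -0.28875556  0.02858606] [179.9947706    0.38530715 136.94288784] 0.013733785853527997 [ -4.99323664 -16.23826605  -2.4413331 ] [-3.24289244  0.95851651  0.02791389]
```

Request:
send_rows(
  motion=[
    [[-0.05, -0.05, 0], [0, 0, 0], -1],
    [[0, 0, 0], [0, 0, 0.8], -1],
    [[0, 0, 0], [0, 0, 0.8], -1],
    [[0, 0, 0], [0, 0, 0.8], -1],
    [[0, 0, 0], [0, 0, 0.8], -1],
    [[0, 0, 0], [0, 0, 0.8], -1],
    [[0, 0, 0], [0, 0, 0.8], -1],
    [[0, 0, 0], [0, 0, 0.8], -1],
    [[0, 0, 0], [0, 0, 0.8], -1],
    [[0, 0, 0], [0, 0, 0.6], -1],
    [[0, 0, 0], [0, 0, 0], -1],
  ],
)

```text
time_s: 60.15
ee_pos: [0.4167, -0.2896, 0.0285]
eef_rot: [3.139, 0.002, 1.552]
force: [-11.8, -6.1, 7.9]
grip_width: 0.0145
grip_force: 12.3
```

```bash
python3 -c "
from h import *
o=get_obs();print(o['ee_pos'],np.degrees(o['eef_rot']),o['grip_width'],o['force'],o['moment'])
"
```

```text
[ 0.41667237 -0.28955545  0.02845569] [1.79873786e+02 9.26467657e-02 8.89512043e+01] 0.014462122825606993 [-11.83099148  -6.1174982    7.94262068] [-1.32231908  2.38499993  0.26574927]
```

Request:
send_rows(
  motion=[
    [[0, 0, 0], [0, 0, 0], -0.2],
    [[0, 0, 0], [0, 0, 0], -0.2],
    [[0, 0, 0], [0, 0, 0], -0.2],
    [[0, 0, 0], [0, 0, 0], -0.2],
    [[0, 0, -0.5], [0, 0, 0], -0.2],
    [[0, 0, -0.9], [0, 0, 0], -0.2],
    [[0, 0, -0.9], [0, 0, 0], -0.2],
    [[0, 0, -0.9], [0, 0, 0], -0.2],
    [[0, 0, -0.9], [0, 0, 0], -0.2],
    [[0, 0, -0.9], [0, 0, 0], -0.2],
    [[0, 0, -0.9], [0, 0, 0], -0.2],
  ],
)

```text
time_s: 61.25
ee_pos: [0.4168, -0.2883, 0.2057]
eef_rot: [3.138, -0.0, 1.554]
force: [-0.2, -0.4, -0.0]
grip_width: 0.0379
grip_force: 0.0
```

Request:
send_rows(
  motion=[
    [[0.9, -0.3, 0], [0, 0, 0], -0.2],
    [[0.9, -0.3, 0], [0, 0, 0], -0.2],
    [[0.9, -0.3, 0], [0, 0, 0], -0.2],
    [[0.9, -0.3, 0], [0, 0, 0], -0.2],
    [[0.9, -0.2, 0], [0, 0, 0], -0.2],
    [[0.9, 0, 0], [0, 0, 0], -0.2],
    [[0, 0, 0], [0, 0, 0], -0.2],
    [[0, 0, 0], [0, 0, 0], -0.2],
  ],
)

```text
time_s: 62.05
ee_pos: [0.3778, -0.1257, 0.2046]
eef_rot: [3.138, 0.0, 1.556]
force: [0.5, 0.3, -0.5]
grip_width: 0.0372
grip_force: 0.0
```

```bash
python3 -c "
from h import *
o=get_obs();print(o['ee_pos'],o['time_s'])
w=cam('wrist');c=cam('top');s=cam('scene'); panh(c);panh(s);scoop(s);scoop(c);scoop(w)
for k in (c,s):
    W=cloud(k)
    for y0 in (-.2866,-.088):
        m=(W[...,2]>.044)&(W[...,2]<.058)&(np.hypot(W[...,0]-.417,W[...,1]-y0)<.035);P=W[m];print('bar',len(P),cv2.minAreaRect(P[:,:2].astype(np.float32)) if len(P)>3 else '')
    rr=np.hypot(W[...,0]-.5731,W[...,1]+.285); m=(W[...,2]>.085)&(W[...,2]<.099)&(rr<.085)&(rr>.062);P=W[m];x,y=P[:,0],P[:,1]; sol=np.linalg.lstsq(np.c_[2*x,2*y,np.ones(len(x))],x*x+y*y,rcond=None)[0]; print('rim fit',len(P),sol[:2])
save(c,'final.png',s=1.25)
"
```

```text
[ 0.37775343 -0.1257403   0.20461061] 62.05
handle 242 ((0.6469900608062744, -0.17379724979400635), (0.11471180617809296, 0.020040754228830338), 55.65351486206055)
handle 129 ((0.6501153111457825, -0.1723644733428955), (0.11178014427423477, 0.018413083627820015), 56.57929611206055)
scoop 156 ((0.39303821325302124, 0.1106986552476883), (0.09884610027074814, 0.023246681317687035), 88.20320892333984) 0.08980541692637256
scoop 236 ((0.3899455964565277, 0.10931052267551422), (0.017304645851254463, 0.09724386781454086), 1.5728815793991089) 0.09179561927151444
scoop 0 ((0.0, 0.0), (0.0, 0.0), 0.0) nan
bar 43 ((0.41713976860046387, -0.2958187460899353), (0.011779104359447956, 0.026894431561231613), 1.7265149354934692)
bar 17 ((0.4153648614883423, -0.08357713371515274), (0.003799182130023837, 0.035162217915058136), 79.72673797607422)
rim fit 307 [ 0.57191757 -0.28267996]
bar 37 ((0.42180511355400085, -0.28736042976379395), (0.03955797851085663, 0.01467776671051979), 88.88261413574219)
bar 36 ((0.4139896333217621, -0.08611060678958893), (0.014571184292435646, 0.04190693795681), 82.1920166015625)
rim fit 199 [ 0.57447626 -0.28224814]
  return _methods._mean(a, axis=axis, dtype=dtype,
  ret = ret.dtype.type(ret / rcount)
```

View pics/final.png

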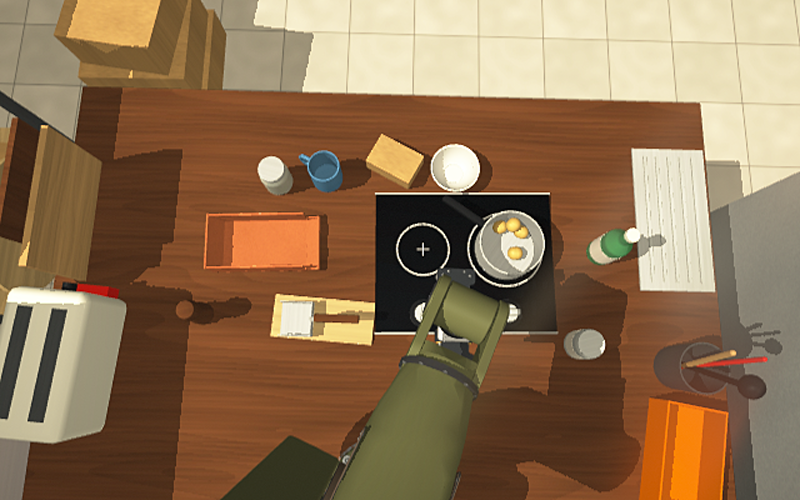

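The final picture shows an empty dish, four potatoes in the pan inside the large ring, the scoop on its board at (297,319) and the bystanders unchanged. I'll check the left knob's angle against the start picture.

```bash
python3 -c "
from h import *
s=cam('scene')
for nm,W in (('start',np.load('scene0.npz')['W']),('now',cloud(s)),('now2',cloud(cam('scene')))):
    for y0 in (-.2866,-.088):
        m=(W[...,2]>.042)&(W[...,2]<.06)&(np.hypot(W[...,0]-.417,W[...,1]-y0)<.035);P=W[m];r=cv2.minAreaRect(P[:,:2].astype(np.float32)) if len(P)>3 else '';print(nm,y0,len(P),r)
im0=np.load('scene0.npz')['im']
u,v=map(int,proj(s,[.417,-.187,.05]))
f=lambda im:cv2.resize(im[v-35:v+35,u-50:u+50,::-1],(400,280),interpolation=cv2.INTER_CUBIC)
cv2.imwrite('pics/kn.png',np.hstack([f(im0),f(s['pixels'])]))
"
```

```text
start -0.2866 38 ((0.4222385287284851, -0.28692391514778137), (0.03944623842835426, 0.014056862331926823), 3.801523208618164)
start -0.088 38 ((0.41532355546951294, -0.0887070745229721), (0.016138659790158272, 0.04298665374517441), 87.4657211303711)
now -0.2866 41 ((0.4207823872566223, -0.28697386384010315), (0.0167862419039011, 0.04246143251657486), 3.7606024742126465)
now -0.088 43 ((0.41579312086105347, -0.0876845121383667), (0.014269024133682251, 0.040832795202732086), 85.44229125976562)
now2 -0.2866 41 ((0.41887471079826355, -0.28597524762153625), (0.01774725504219532, 0.038934752345085144), 1.6704479455947876)
now2 -0.088 41 ((0.4141087234020233, -0.08726388216018677), (0.013838965445756912, 0.044782210141420364), 85.501953125)
```

View pics/kn.png

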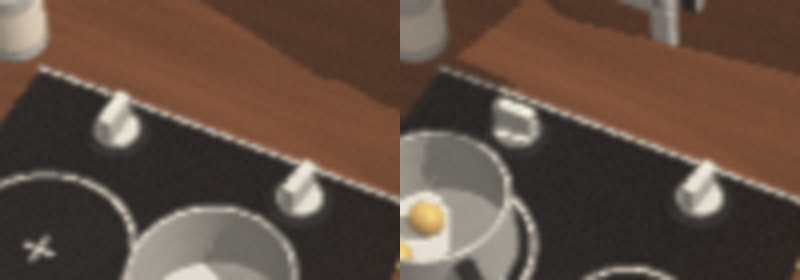

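Comparing start with now: the left knob is unchanged and the right one is turned a quarter turn. Everything is done, so I hand in.

```bash
python3 -c "
from h import *
print(hand_in())"
```

```text
the job is handed in; nothing more can be done
None
```

I handed the job in at about 62 s on the robot's clock: all four potatoes are in the saucepan, the pan is centred in the large ring to within about 2 mm, the right knob is at full on with the left still off, and the scoop lies flat on its board within about 2 mm of its start. The mug, jar, mill, bowl, can, box and bottle look unmoved in the final overhead picture.

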